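Take the camshaft out from under its bearing caps

TASK

The camshaft has to come out of the cylinder head to be checked. Lift off its three bearing caps (already unbolted) and stand all three on the rubber mat, then lift the camshaft out and lay it in the pair of V-blocks with one end journal in each V, and then put every cap back, upright and square, on the very saddle it came from, so that the caps never get mixed up. Set the parts down rather than dropping them, and leave the hammer, the oil can and the piston where they are.

Things in the scene. Friction and masses are not known exactly. Their poses are not given: they have to be found in the camera images.
- cap_flat_mid (a point): Bearing cap, bare aluminium, plain flat top, 24 mm high. Body 54 mm long (y), 20 thick (x), ends 24 high; grip it by the two flat end faces, 54 mm apart. Point: centre, 12 mm above its underside, x along the camshaft, z up. 90 g, loose; starts on any one of the head's saddles. An arch 32 mm wide, 14 high under it spans the shaft (all caps alike).
- cap_hump_mid (a point): Bearing cap, bare aluminium, with a round hump (22 mm wide) across the middle of its top, 36 mm high in all. Body 54 mm long (y), 20 thick (x), ends 24 high; grip it by the two flat end faces, 54 mm apart. Point: centre, 12 mm above its underside, x along the camshaft, z up. 90 g, loose; starts on any one of the head's saddles. 
- cap_union_mid (a point): Bearing cap, bare aluminium, with an upright oil union (17 mm across) in the middle of its top, 44 mm high in all. Body 54 mm long (y), 20 thick (x), ends 24 high; grip it by the two flat end faces, 54 mm apart. Point: centre, 12 mm above its underside, x along the camshaft, z up. 90 g, loose; starts on any one of the head's saddles. 
- cam_mid (a point): Steel camshaft, 262 mm, 0.65 kg. Point: on its axis, mid centre journal; x along it to the sprocket (62 mm across, x=129 to 136 mm); may roll about x. Journals 26 mm dia, 26 long at x=-100, 0, 100; lobes reach 22 mm off axis at |x|=47 to 77; else shaft 22 mm dia. Balances near x=+17: grip across it on the bare stretch x=13 to 47 mm (34 mm free below, in head and V-blocks).
- vee_mid (a point): Two steel V-blocks on a fixed base plate (250 x 100, 20 mm high): 90-degree Vs, open upward, 16 mm thick, 56 wide, at x=-100 and 100 mm, tops 67 mm above the bench. Point: midway, 65 mm above the bench, where the camshaft's mid-axis lies when its end journals rest in the Vs; x along the line of Vs. Shaft either way round. May swap sides with the mat.
- mat_mid (a point): Black rubber bench mat, 230 (x) x 160 (y) mm, 6 mm thick, fixed: the side area for the caps. Point: centre of its top face.
- head: Aluminium cylinder head, fixed, 244 (x) x 140 (y) mm, chain tunnel at +x out to 164 mm. Origin: on the bench under the middle saddle; x along the camshaft. Deck 70 mm high, rim 85. Three towers at x=-100, 0, 100 mm, 20 thick (x), 58 wide (y); their flat tops, 118 mm above the bench, carry the caps; half-round saddles in them carry the shaft, axis also at 118 mm.
- hammer: Bystander: hammer with a wooden handle, 300 mm long, lying on the bench at the right, outside the work.
- oil_can: Bystander: oil can, 64 mm across and 95 mm high, standing beside the head's far end.
- piston: Bystander: aluminium piston, 69 mm across and 62 mm high, standing on its skirt beside the head's far end.
Not all that is in view belongs to the job. Leave any brown look-alike of the part that bears cap_union_mid alone. Leave any yellow look-alike of the part that bears cap_hump_mid alone.

How it is judged:
By the outcome, as a careful person would: the job done as asked, in the order asked, and still so for the second after the job is handed in, with the robot touching nothing.
It also fails if it takes over 136 s, if anything falls off the work surface, if the arm or the gripper's body presses on something with over 40 N, if the wrist force passes 120 N, or if a joint passes its speed limit or range.

ROBOT

A 6-joint arm with a two-finger parallel gripper is mounted at the origin on the work surface. World frame = base frame: x ahead of the robot, y to its left, z up, the work surface at z = 0. Lengths are in mm, angles in rad, forces in N, time in s.
With the tool pointing down it reaches from about 275 to 875 mm from the base axis. Payload 12.5 kg.
Tool frame: the origin (TCP) lies between the finger pads; the fingertips stand 17 mm ahead of it and the grasp point (between the pads) lies 2 mm behind it (r.tip_reach is the x of the fingertips in the tool frame, in mm); x points along the fingers, z is the direction in which the jaws open and shut, and the axes are right-handed (so a half turn about x gives the same grasp; the last joint's range is limited). The gripper opens to 85 mm and grips with 20 to 120 N. Pads are 22 mm wide; open, the fingers measure 114 mm over their backs; the gripper's body (76 mm by 85 mm) begins 54 mm behind the grasp point. The pads swing forward as they close: fully open they stand 13 mm farther back than shut.
Start: joints at [1.17, 0.351, 1.652, -0, 1.139, -0.085], TCP at [170.786, 522.797, 248.29] pointing down, gripper open.
Joint ranges: [-2.75, 2.75], [-0.79, 2.1], [0.01, 2.65], [-1.57, 4.71], [0.07, 3.14], [-2.87, 2.87]. Speed limits (rad/s): [2.22, 2.22, 2.79, 3.14, 3.14, 3.14].

INTERFACE

Orientations are given as a unit quaternion [x, y, z, w].
In Python, from cell import observe, eyes, workorder, r gives the robot as it stands. The module is installed in compiled form; this text tells all that it offers.
- The arm moves only by the shell command python3 -m jog 'ROWS' [FORCE]. ROWS is JSON, a list of rows, each an object with "delta_rot": the turn, a rotation vector about the tool's x, y, z in rad, a list of three; "dp": the shift along the tool's x, y, z in m, a list of three; "grip": the finger opening in m, from 0 to 0.0854. In form: [{"delta_rot": [rx, ry, rz], "dp": [tx, ty, tz], "grip": grip}, ...]. A call has 1 to 20 rows; each row shifts and turns the commanded pose from where the row before left it, along the tool's axes as they then stand; what a row does not reach is not made up. A row lasts 1/12 s, in which the tool goes at most 41.7 mm and 7.16 degrees, less where a joint would pass 70% of its speed; a pose out of reach is approached as far as the arm can. A call with a gripper value outside its range is refused whole. The fingers move at their own pace and stop on an object; FORCE is the grip in N (left out, the last holds). Time passes only in rows, so rows that do not move let the fingers close. It gives the time, the measured TCP pose, the force and the opening at its end, in the units of the state.
- observe(): the state, without advancing time (a new reading comes with each control period).
- eyes.capture(name): name is "scene" or "top" or "wrist"; returns (picture, depth): 420x560x3 uint8, red, green, blue; 420x560 float32, mm along the optical axis (not along the pixel's ray), 0 where there is no reading.
- eyes.camera_info(name): a dict with "vfov" (degrees; the focal length in pixels is half the picture's height over the tangent of half this angle, whatever the lens; pixels are square), "cx", "cy" (the principal point, pixels), "R" (3x3) and "t" (3): a world point X has camera coordinates R X + t. Camera axes: x right, y down, z forward; pixel columns grow to the right and rows downward; lengths in mm; the calibration is good to about 2 mm. A picture is of the moment at which its call begins: read the wrist's pose just before it. camera_info takes no time and is no camera call; for the wrist camera it gives the pose at the moment of the call.
- workorder.close_job(): hands the job in, once; it reports no verdict.
The state is a dict: "clock": time; "joint_positions": joint angles; "joint_vel": joint speeds; "joint_torque": joint torques, N m; "ee_pos": TCP position; "orientation": TCP orientation; "force": force on the tool from outside, world axes, zero at the start; "torque": the same for the moment, N m; "gripper_width": finger opening in mm.
Only numpy, scipy, OpenCV 4.12 (cv2) and the standard library are available. Lean on these libraries where they do the work, as an engineer would, in place of code of your own. Each camera call takes 0.05 s, during which the arm holds its last target. There are 200 camera calls.

## Working session

There is one attempt and no reset: what is moved stays moved. The work goes in short steps, Python scripts to look and compute and a shell command to move; the robot and the scene stay as the last step left them, time stands still between calls to the robot, and variables do not carry over. Pictures are saved under pics/ and viewed, about 12 in all and at most 16, crops included, and the job is handed in when it is done.

```bash
mkdir -p pics; cat > h.py <<'E'
import numpy as np, cv2
from cell import observe, eyes, workorder, r
from scipy.spatial.transform import Rotation as Ro
def cap(n,f):
    ci=eyes.camera_info(n); p,d=eyes.capture(n); cv2.imwrite('pics/'+f+'.png',cv2.cvtColor(p,cv2.COLOR_RGB2BGR)); np.savez('pics/'+f+'.npz',p=p,d=d,**{k:np.array(ci[k]) for k in ('vfov','cx','cy','R','t')})
def load(f): return np.load('pics/'+f+'.npz')
def pts(z):  # world map from depth
    d=z['d']; h,w=d.shape; fl=h/2/np.tan(np.radians(float(z['vfov']))/2)
    v,u=np.mgrid[:h,:w]; c=np.stack([(u-z['cx'])/fl*d,(v-z['cy'])/fl*d,d],-1)
    return (c-z['t'])@z['R']
def ray(z,u,v,h):
    fl=z['d'].shape[0]/2/np.tan(np.radians(float(z['vfov']))/2)
    c=-z['R'].T@z['t']; d=z['R'].T@np.array([(u-z['cx'])/fl,(v-z['cy'])/fl,1]); return c+d*(h-c[2])/d[2]
E
python3 - <<'E'
from h import *
for n in('top','scene','wrist'): cap(n,n+'0')
s=observe(); print(s['clock'],s['ee_pos'],s['orientation'],s['force'],s['gripper_width'],r.tip_reach)
print(Ro.from_quat(s['orientation']).as_matrix().round(3))
for n in('top','scene','wrist'):
    z=load(n+'0'); print(n,z['vfov'],z['cx'],z['cy'],-z['R'].T@z['t'],(z['d']>0).mean())
E
```

```text
0.15 [170.68392677 522.60317886 247.89684676] [-0.41532022  0.57266003  0.41500717  0.57213518] [-0.09770071  0.04111801  0.12750546] 85.61516199848715 17.0
[[-0.    -0.951  0.311]
 [-0.001  0.311  0.951]
 [-1.     0.    -0.001]]
top 50.40535035650461 286.6296897688094 208.6760731068149 [ 447.38445089 -109.20119263 1085.11327433] 0.9959396258503401
scene 53.4629630256813 275.85457495915483 203.0368143243397 [1356.37464701   61.26271653  939.32877974] 0.9961394557823129
wrist 59.515767672977745 281.5857873148616 207.12407553099501 [ 92.80684456 548.3014625  372.95103283] 0.9959821428571428
```

View pics/top0.png

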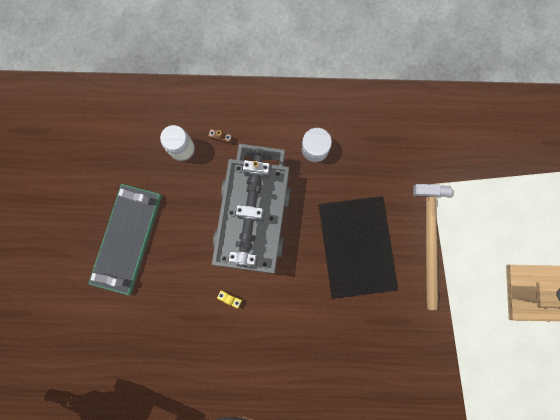

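View pics/scene0.png

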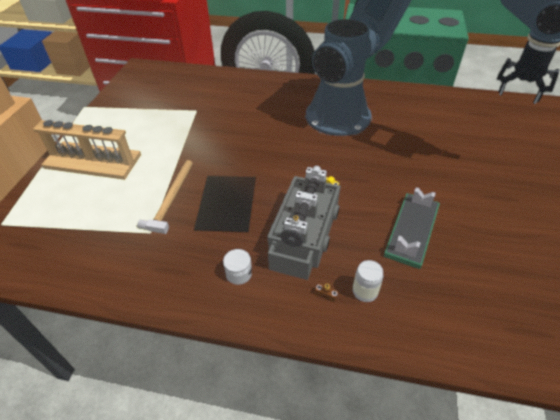

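```bash
python3 - <<'E'
from h import *
z=load('top0'); P=pts(z)
im=z['p'][130:290,200:310]
H=P[...,2]
hm=np.clip(H/180*255,0,255).astype(np.uint8)
a=cv2.resize(cv2.cvtColor(im,cv2.COLOR_RGB2BGR),None,fx=3.6,fy=3.6,interpolation=cv2.INTER_CUBIC)
b=cv2.resize(cv2.applyColorMap(hm[130:290,200:310],cv2.COLORMAP_JET),None,fx=3.6,fy=3.6,interpolation=0)
cv2.imwrite('pics/c1.png',np.hstack([a,b]))
def comps(m,amin=20):
    n,l,st,c=cv2.connectedComponentsWithStats(m.astype(np.uint8))
    for i in range(1,n):
        if st[i,4]>=amin:
            q=l==i; print(c[i].round(1),st[i,4],np.median(P[q],0).round(1),P[q].min(0).round(1),P[q].max(0).round(1), 'cc',[x if isinstance(x,float) else tuple(np.round(x,1)) for x in cv2.minAreaRect(P[q][:,:2].astype(np.float32))])
roi=np.zeros(H.shape,bool); roi[130:290,200:310]=1
print('caps'); comps(roi&(H>134)&(H<200))
p=z['p'].astype(int)
print('mat'); m=(p.max(-1)<28)&(H>2)&(H<12); comps(m,400)
roi2=np.zeros(H.shape,bool); roi2[170:310,80:170]=1
print('vee'); comps(roi2&(H>12)&(H<90),200); comps(roi2&(H>40)&(H<90),20)
print('headbody'); comps(roi&(H>55)&(H<95),200)
E
```

```text
caps
[257.6 151.6] 95 [712.  -48.  143.5] [706.8 -73.7 134.5] [718.  -23.1 151.7] cc [(np.float64(713.0), np.float64(-48.6)), (np.float64(51.0), np.float64(8.0)), 81.9814224243164]
[255.5 166. ] 247 [679.1 -46.7 142.6] [667.7 -72.4 134.3] [692.9 -18.  164.1] cc [(np.float64(680.6), np.float64(-45.2)), (np.float64(53.9), np.float64(20.8)), 83.96900939941406]
[255.4 187.6] 40 [632.9 -45.4 135.9] [627.6 -54.1 134.1] [639.7 -36.6 139.7] cc [(np.float64(633.6), np.float64(-45.3)), (np.float64(12.0), np.float64(17.4)), 2.3510806560516357]
[248.7 211. ] 245 [581.2 -34.2 141.9] [569.  -60.1 134.9] [594.1  -6.4 147.3] cc [(np.float64(581.7), np.float64(-33.4)), (np.float64(54.2), np.float64(20.3)), 83.44644165039062]
[241.6 257.5] 246 [481.9 -23.7 143.7] [471.1 -49.6 135.1] [493.7   4.3 156.2] cc [(np.float64(482.3), np.float64(-22.3)), (np.float64(53.7), np.float64(19.8)), 83.61308288574219]
mat
vee
[124.3 239.1] 4476 [524.3 267.5  21.1] [396.4 192.7  12. ] [658.4 346.1  70.8] cc [(np.float64(527.8), np.float64(270.1)), (np.float64(102.1), np.float64(249.8)), 76.43260192871094]
[132.2 195.4] 207 [624.  248.7  58.6] [611.2 217.8  40.3] [639.3 276.3  70.8] cc [(np.float64(625.1), np.float64(246.7)), (np.float64(57.8), np.float64(16.3)), 76.49217987060547]
[105.  278.8] 228 [430.9 296.4  59.1] [417.6 265.1  40.3] [443.9 323.5  70.6] cc [(np.float64(431.0), np.float64(293.8)), (np.float64(58.2), np.float64(16.1)), 76.3575439453125]
headbody
[251.5 212.9] 5281 [583.5 -45.4  71.2] [ 453.7 -120.    55. ] [749.6  53.2  94.8] cc [(np.float64(602.9), np.float64(-35.6)), (np.float64(160.0), np.float64(286.5)), 83.41529083251953]
```

View pics/c1.png

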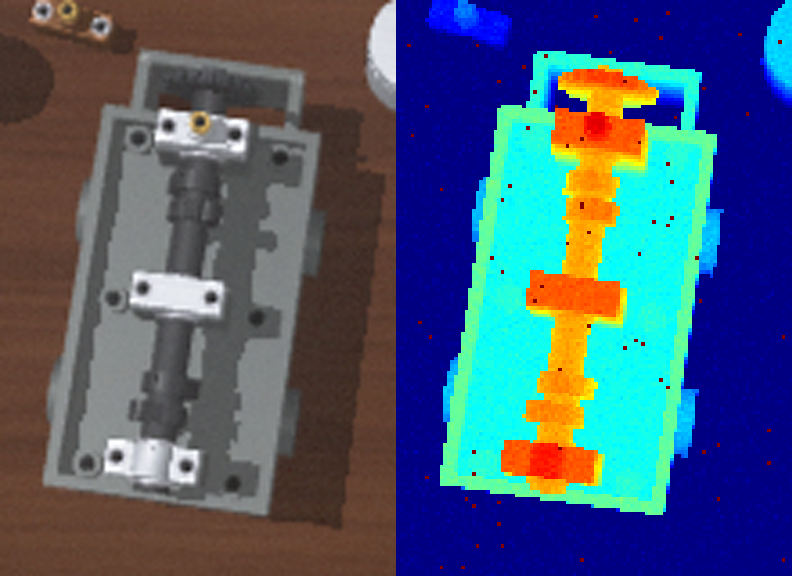

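```bash
cat >> h.py <<'E'
def go(target, yaw=None):
    """deltas in tool axes; yaw=desired world angle (deg) of tool z. Rotation first, then shift in rotated axes."""
    s=observe(); R=Ro.from_quat(s['orientation']).as_matrix(); p=np.array(s['ee_pos'])
    if yaw is None: Rt=R; rv=np.zeros(3)
    else:
        a=np.radians(yaw); zz=np.array([np.cos(a),np.sin(a),0]); xx=np.array([0,0,-1.]); Rt=np.stack([xx,np.cross(zz,xx),zz],1)
        rv=Ro.from_matrix(R.T@Rt).as_rotvec()
    print('t',round(s['clock'],2),'at',p.round(1),'w',round(s['gripper_width'],1),'F',np.round(s['force'],1),'rot',rv.round(4),'dp mm',(Rt.T@(np.array(target)-p)).round(1))
E
python3 - <<'E'
from h import *
z=load('top0'); P=pts(z); p=z['p'].astype(int); H=P[...,2]
m=(p.max(-1)<40)&(H<14)&(abs(H)<14); m[:,:310]=0; m[:,410:]=0; m[310:]=0
m=cv2.morphologyEx(m.astype(np.uint8),cv2.MORPH_OPEN,np.ones((5,5)))>0
print(m.sum(),np.median(P[m],0),cv2.minAreaRect(P[m][:,:2].astype(np.float32)),observe()['joint_positions'])
for n,(u,v) in dict(can=(174,135),piston=(316,140),brown=(220,135),yellow=(230,299)).items(): print(n,P[v,u].round(0))
go((581.7,-33.4,300),83.4)
E
```

```text
0 [nan nan nan] ((0.0, 0.0), (0.0, 0.0), 0.0) [ 1.17043098e+00  3.51102163e-01  1.65225311e+00  4.86329417e-06
  1.13910163e+00 -8.45891548e-02]
can [761. 147.  94.]
piston [ 767. -182.   59.]
brown [782.  51.  35.]
yellow [391.  11.  36.]
t 0.15 at [170.7 522.6 247.9] w 85.6 F [-0.1  0.   0.1] rot [-2.006e-01 -9.000e-04 -2.000e-04] dp mm [ -52.1 -472.2 -505.1]
  return _methods._mean(a, axis=axis, dtype=dtype,
  ret = um.true_divide(
```

```bash
python3 -m jog '[{"delta_rot":[-0.1,0,0],"dp":[-0.026,0,0],"grip":0.075},{"delta_rot":[-0.1,0,0],"dp":[-0.026,0,0],"grip":0.075},{"delta_rot":[0,0,0],"dp":[0,-0.028,-0.03],"grip":0.075},{"delta_rot":[0,0,0],"dp":[0,-0.028,-0.03],"grip":0.075},{"delta_rot":[0,0,0],"dp":[0,-0.028,-0.03],"grip":0.075},{"delta_rot":[0,0,0],"dp":[0,-0.028,-0.03],"grip":0.075},{"delta_rot":[0,0,0],"dp":[0,-0.028,-0.03],"grip":0.075},{"delta_rot":[0,0,0],"dp":[0,-0.028,-0.03],"grip":0.075},{"delta_rot":[0,0,0],"dp":[0,-0.028,-0.03],"grip":0.075},{"delta_rot":[0,0,0],"dp":[0,-0.028,-0.03],"grip":0.075},{"delta_rot":[0,0,0],"dp":[0,-0.028,-0.03],"grip":0.075},{"delta_rot":[0,0,0],"dp":[0,-0.028,-0.03],"grip":0.075},{"delta_rot":[0,0,0],"dp":[0,-0.028,-0.03],"grip":0.075},{"delta_rot":[0,0,0],"dp":[0,-0.028,-0.03],"grip":0.075},{"delta_rot":[0,0,0],"dp":[0,-0.028,-0.03],"grip":0.075},{"delta_rot":[0,0,0],"dp":[0,-0.028,-0.03],"grip":0.075},{"delta_rot":[0,0,0],"dp":[0,-0.028,-0.03],"grip":0.075},{"delta_rot":[0,0,0],"dp":[0,-0.028,-0.03],"grip":0.075},{"delta_rot":[0,0,0],"dp":[0,0,0],"grip":0.075},{"delta_rot":[0,0,0],"dp":[0,0,0],"grip":0.075}]'
python3 - <<'E'
from h import *
go((581.7,-33.4,300),83.4)
cap('wrist','w1'); z=load('w1'); P=pts(z); H=P[...,2]
m=(H>134)&(H<200)
n,l,st,c=cv2.connectedComponentsWithStats(m.astype(np.uint8))
for i in range(1,n):
    if st[i,4]>150:
        q=l==i; k=cv2.minAreaRect(P[q][:,:2].astype(np.float32)); print(c[i].round(),st[i,4],np.round(k[0],1),np.round(k[1],1),round(k[2],1),np.percentile(P[q][:,2],[5,50,98]).round(1))
z=load('top0');P=pts(z); p=z['p'].astype(int); print(p[247,358],P[247,358])
m=(p.max(-1)<60)&(p.max(-1)-p.min(-1)<10); m[:,:312]=0; m[:,405:]=0; m[310:]=0; m[:180]=0
m=cv2.morphologyEx(m.astype(np.uint8),cv2.MORPH_OPEN,np.ones((5,5)))>0
print(m.sum(),np.median(P[m],0),cv2.minAreaRect(P[m][:,:2].astype(np.float32)))
E
```

```text
clock: 1.82
ee_pos: [560.7, -7.2, 299.5]
orientation: [-0.469, 0.529, 0.47, 0.528]
force: [-0.3, 0.7, -0.1]
gripper_width: 75.0
t 1.82 at [560.7  -7.2 299.5] w 75.0 F [-0.3  0.7 -0.1] rot [-0.0033  0.0001 -0.0013] dp mm [ -0.5 -23.9 -23.6]
[247.  93.] 2045 [481.7 -23.7] [53.5 19.8] 83.4 [140.7 142.5 153.9]
[251. 219.] 1631 [580.7 -35.3] [53.6 20.2] 83.7 [137.6 141.7 143.2]
[246. 274.] 221 [632.9 -47.1] [16.9 12.9] 81.1 [134.2 135.6 137.6]
[254. 332.] 2211 [693.  -48.4] [53.1 47.6] 83.3 [135.3 142.  162.3]
[41 40 41] [ 518.54189367 -290.28991757    2.81222799]
6142 [ 517.2008361  -287.79922406    5.90614527] ((512.4319458007812, -235.0543212890625), (227.87969970703125, 268.0606384277344), 8.43112564086914)
```

View pics/w1.png

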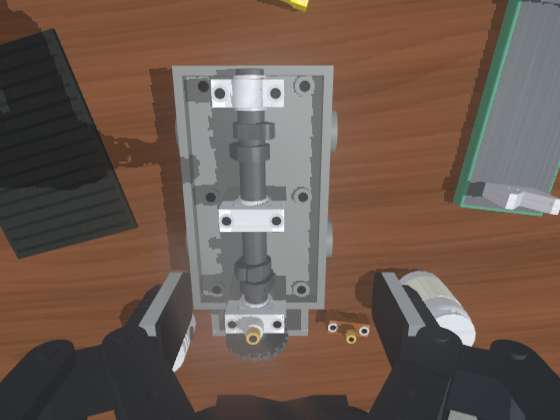

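```bash
python3 -m jog '[{"delta_rot":[-0.003,0,0],"dp":[0,-0.0117,-0.0123],"grip":0.075},{"delta_rot":[0,0,0],"dp":[0,-0.0117,-0.0123],"grip":0.075},{"delta_rot":[0,0,0],"dp":[0.022,0,0],"grip":0.07},{"delta_rot":[0,0,0],"dp":[0.022,0,0],"grip":0.07},{"delta_rot":[0,0,0],"dp":[0.022,0,0],"grip":0.07},{"delta_rot":[0,0,0],"dp":[0.022,0,0],"grip":0.07},{"delta_rot":[0,0,0],"dp":[0.022,0,0],"grip":0.07},{"delta_rot":[0,0,0],"dp":[0.01,0,0],"grip":0.07},{"delta_rot":[0,0,0],"dp":[0,0,0],"grip":0.07},{"delta_rot":[0,0,0],"dp":[0,0,0],"grip":0.07}]' 40
python3 -c "
from h import *
go((581.2,-34.4,136),83.4)"
```

```text
clock: 2.7
ee_pos: [580.7, -32.2, 180.9]
orientation: [-0.471, 0.527, 0.471, 0.527]
force: [0.2, -1.1, 0.6]
gripper_width: 69.8
t 2.7 at [580.7 -32.2 180.9] w 69.8 F [ 0.2 -1.1  0.6] rot [0.0033 0.     0.0001] dp mm [44.9 -0.7 -2.2]
```

```bash
python3 -m jog '[{"delta_rot":[0.003,0,0],"dp":[0.011,-0.0007,-0.0022],"grip":0.07},{"delta_rot":[0,0,0],"dp":[0.012,0,0],"grip":0.07},{"delta_rot":[0,0,0],"dp":[0.012,0,0],"grip":0.07},{"delta_rot":[0,0,0],"dp":[0.01,0,0],"grip":0.07},{"delta_rot":[0,0,0],"dp":[0,0,0],"grip":0.07},{"delta_rot":[0,0,0],"dp":[0,0,0],"grip":0.058},{"delta_rot":[0,0,0],"dp":[0,0,0],"grip":0.05},{"delta_rot":[0,0,0],"dp":[0,0,0],"grip":0.05},{"delta_rot":[0,0,0],"dp":[0,0,0],"grip":0.05},{"delta_rot":[0,0,0],"dp":[0,0,0],"grip":0.05}]' 40
python3 -c "
from h import *
go((581.2,-34.4,136),83.4)
cap('wrist','w2')"
```

```text
clock: 3.53
ee_pos: [581.3, -35.1, 135.6]
orientation: [-0.47, 0.528, 0.47, 0.528]
force: [0.5, 0.2, -1.6]
gripper_width: 53.1
t 3.53 at [581.3 -35.1 135.6] w 53.1 F [ 0.5  0.2 -1.6] rot [-0.0006 -0.      0.0005] dp mm [-0.4  0.2  0.7]
```

View pics/w2.png

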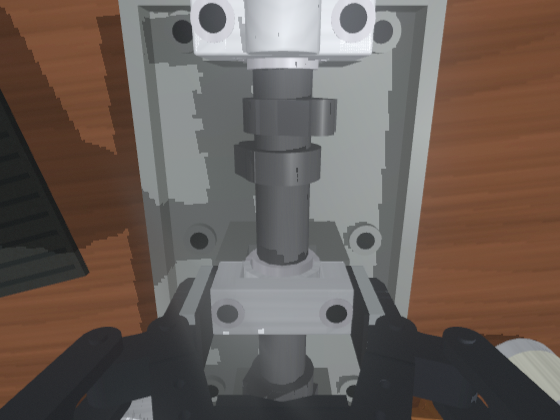

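```bash
python3 -m jog '[{"delta_rot":[0,0,0],"dp":[-0.005,0,0],"grip":0.05},{"delta_rot":[0,0,0],"dp":[-0.015,0,0],"grip":0.05},{"delta_rot":[0,0,0],"dp":[-0.02,0,0],"grip":0.05},{"delta_rot":[0,0,0],"dp":[-0.02,0,0],"grip":0.05},{"delta_rot":[0,0,0],"dp":[0,0.001,-0.008],"grip":0.05},{"delta_rot":[0,0,0],"dp":[0,0.003,-0.021],"grip":0.05},{"delta_rot":[0,0,0],"dp":[0,0.003,-0.023],"grip":0.05},{"delta_rot":[0,0,0],"dp":[0,0.003,-0.023],"grip":0.05},{"delta_rot":[0,0,0],"dp":[0,0.003,-0.023],"grip":0.05},{"delta_rot":[0,0,0],"dp":[0,0.003,-0.023],"grip":0.05},{"delta_rot":[0,0,0],"dp":[0,0.003,-0.023],"grip":0.05},{"delta_rot":[0,0,0],"dp":[0,0.003,-0.023],"grip":0.05},{"delta_rot":[0,0,0],"dp":[0,0.003,-0.023],"grip":0.05},{"delta_rot":[0,0,0],"dp":[0,0.003,-0.023],"grip":0.05},{"delta_rot":[0,0,0],"dp":[0.01,0.003,-0.023],"grip":0.05},{"delta_rot":[0,0,0],"dp":[0.02,0.003,-0.023],"grip":0.05},{"delta_rot":[0,0,0],"dp":[0.03,0,0],"grip":0.05},{"delta_rot":[0,0,0],"dp":[0.03,0,0],"grip":0.05},{"delta_rot":[0,0,0],"dp":[0.02,0,0],"grip":0.05},{"delta_rot":[0,0,0],"dp":[0,0,0],"grip":0.05}]' 40
python3 -c "
from h import *
go((518,-290,24),83.4)
cap('wrist','w3')"
```

```text
clock: 5.25
ee_pos: [515.1, -287.5, 80.9]
orientation: [-0.468, 0.529, 0.473, 0.528]
force: [-0.4, 1.1, -0.6]
gripper_width: 53.0
t 5.25 at [ 515.1 -287.5   80.9] w 53.0 F [-0.4  1.1 -0.6] rot [-0.001   0.0033 -0.0065] dp mm [56.9 -3.2 -2.2]
```

View pics/w3.png

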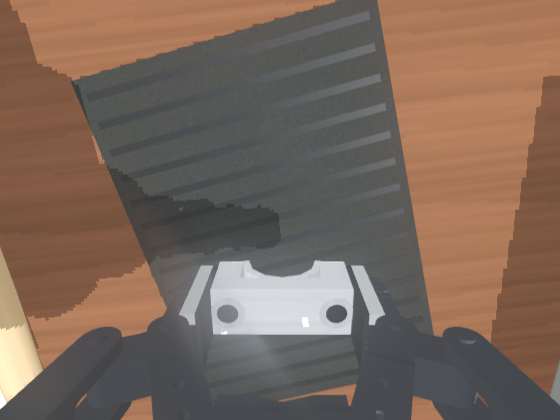

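```bash
python3 -m jog '[{"delta_rot":[-0.001,0.003,-0.006],"dp":[0.015,-0.003,-0.002],"grip":0.05},{"delta_rot":[0,0,0],"dp":[0.02,0,0],"grip":0.05},{"delta_rot":[0,0,0],"dp":[0.012,0,0],"grip":0.05},{"delta_rot":[0,0,0],"dp":[0.005,0,0],"grip":0.05},{"delta_rot":[0,0,0],"dp":[0.003,0,0],"grip":0.05},{"delta_rot":[0,0,0],"dp":[0.0015,0,0],"grip":0.05},{"delta_rot":[0,0,0],"dp":[0,0,0],"grip":0.05},{"delta_rot":[0,0,0],"dp":[0,0,0],"grip":0.05}]' 40
python3 -c "
from h import *
go((518,-290,24),83.4)"
```

```text
clock: 5.97
ee_pos: [520.9, -291.2, 29.6]
orientation: [-0.473, 0.527, 0.468, 0.529]
force: [-0.3, 0.2, -1.1]
gripper_width: 53.1
t 5.97 at [ 520.9 -291.2   29.6] w 53.1 F [-0.3  0.2 -1.1] rot [ 0.0005 -0.0035  0.007 ] dp mm [5.6 3.  0.8]
```

```bash
python3 -m jog '[{"delta_rot":[0,-0.003,0.006],"dp":[0.003,0,0],"grip":0.05},{"delta_rot":[0,0,0],"dp":[0.0015,0,0],"grip":0.05},{"delta_rot":[0,0,0],"dp":[0.0007,0,0],"grip":0.05},{"delta_rot":[0,0,0],"dp":[0,0,0],"grip":0.05},{"delta_rot":[0,0,0],"dp":[0,0,0],"grip":0.05},{"delta_rot":[0,0,0],"dp":[0,0,0],"grip":0.05}]' 40
python3 -c "
from h import *
go((518,-290,24),83.4)"
```

```text
clock: 6.47
ee_pos: [520.5, -291.0, 23.6]
orientation: [-0.47, 0.528, 0.47, 0.528]
force: [0.6, -1.0, -1.7]
gripper_width: 53.3
t 6.47 at [ 520.5 -291.    23.6] w 53.3 F [ 0.6 -1.  -1.7] rot [ 0.0004 -0.     -0.    ] dp mm [-0.4  2.6  0.7]
```

```bash
python3 -m jog '[{"delta_rot":[0,0,0],"dp":[0,0,0],"grip":0.06},{"delta_rot":[0,0,0],"dp":[0,0,0],"grip":0.07},{"delta_rot":[0,0,0],"dp":[0,0,0],"grip":0.07},{"delta_rot":[0,0,0],"dp":[-0.01,0,0],"grip":0.07},{"delta_rot":[0,0,0],"dp":[-0.03,0,0],"grip":0.07},{"delta_rot":[0,0,0],"dp":[-0.04,0,0],"grip":0.07},{"delta_rot":[0,0,0],"dp":[-0.04,0,0],"grip":0.07},{"delta_rot":[0,0,0],"dp":[-0.04,0,0],"grip":0.07},{"delta_rot":[0,0,0],"dp":[-0.026,0.006,0.024],"grip":0.07},{"delta_rot":[0,0,0],"dp":[0,0.006,0.024],"grip":0.07},{"delta_rot":[0,0,0],"dp":[0,0.006,0.024],"grip":0.07},{"delta_rot":[0,0,0],"dp":[0,0.006,0.024],"grip":0.07},{"delta_rot":[0,0,0],"dp":[0,0.006,0.024],"grip":0.07},{"delta_rot":[0,0,0],"dp":[0,0.006,0.024],"grip":0.07},{"delta_rot":[0,0,0],"dp":[0,0.006,0.024],"grip":0.07},{"delta_rot":[0,0,0],"dp":[0,0.006,0.024],"grip":0.07},{"delta_rot":[0,0,0],"dp":[0,0.006,0.024],"grip":0.07},{"delta_rot":[0,0,0],"dp":[0,0.007,0.024],"grip":0.07},{"delta_rot":[0,0,0],"dp":[0,0.006,0.018],"grip":0.07},{"delta_rot":[0,0,0],"dp":[0,0,0],"grip":0.07}]'
python3 -m jog '[{"delta_rot":[0,0,0],"dp":[0,0,0],"grip":0.07},{"delta_rot":[0,0,0],"dp":[0,0,0],"grip":0.07}]'
python3 -c "
from h import *
go((482,-23,136),83.4)"
```

```text
clock: 8.13
ee_pos: [482.7, -24.5, 210.4]
orientation: [-0.471, 0.527, 0.471, 0.528]
force: [0.1, 0.5, -0.6]
gripper_width: 70.2
clock: 8.3
ee_pos: [483.8, -27.4, 210.1]
orientation: [-0.471, 0.528, 0.47, 0.528]
force: [-0.3, -0.4, -0.3]
gripper_width: 70.1
t 8.3 at [483.8 -27.4 210.1] w 70.1 F [-0.3 -0.4 -0.3] rot [ 0.0005 -0.0002  0.0009] dp mm [74.1  2.2  4.2]
```

```bash
python3 -m jog '[{"delta_rot":[0,0,0],"dp":[0.015,0.002,0.004],"grip":0.07},{"delta_rot":[0,0,0],"dp":[0.02,0,0],"grip":0.07},{"delta_rot":[0,0,0],"dp":[0.02,0,0],"grip":0.07},{"delta_rot":[0,0,0],"dp":[0.012,0,0],"grip":0.07},{"delta_rot":[0,0,0],"dp":[0.006,0,0],"grip":0.07},{"delta_rot":[0,0,0],"dp":[0,0,0],"grip":0.07},{"delta_rot":[0,0,0],"dp":[0,0,0],"grip":0.07},{"delta_rot":[0,0,0],"dp":[0,0,0],"grip":0.07}]'
python3 -c "
from h import *
go((482,-23,136),83.4)"
```

```text
clock: 8.97
ee_pos: [482.5, -23.1, 137.4]
orientation: [-0.471, 0.528, 0.47, 0.528]
force: [-0.1, 0.1, 0.2]
gripper_width: 69.6
t 8.97 at [482.5 -23.1 137.4] w 69.6 F [-0.1  0.1  0.2] rot [-0.     -0.0001  0.0014] dp mm [1.4 0.6 0.1]
```

```bash
python3 -m jog '[{"delta_rot":[0,0,0],"dp":[0.0015,0,0],"grip":0.058},{"delta_rot":[0,0,0],"dp":[0,0,0],"grip":0.05},{"delta_rot":[0,0,0],"dp":[0,0,0],"grip":0.05},{"delta_rot":[0,0,0],"dp":[0,0,0],"grip":0.05},{"delta_rot":[0,0,0],"dp":[0,0,0],"grip":0.05}]' 40
python3 -m jog '[{"delta_rot":[0,0,0],"dp":[-0.005,0,0],"grip":0.05},{"delta_rot":[0,0,0],"dp":[-0.015,0,0],"grip":0.05},{"delta_rot":[0,0,0],"dp":[-0.02,0,0],"grip":0.05},{"delta_rot":[0,0,0],"dp":[-0.02,0,0],"grip":0.05},{"delta_rot":[0,0,0],"dp":[0,-0.003,-0.012],"grip":0.05},{"delta_rot":[0,0,0],"dp":[0,0,-0.022],"grip":0.05},{"delta_rot":[0,0,0],"dp":[0,0,-0.025],"grip":0.05},{"delta_rot":[0,0,0],"dp":[0,0,-0.025],"grip":0.05},{"delta_rot":[0,0,0],"dp":[0,0,-0.025],"grip":0.05},{"delta_rot":[0,0,0],"dp":[0,0,-0.025],"grip":0.05},{"delta_rot":[0,0,0],"dp":[0,0,-0.025],"grip":0.05},{"delta_rot":[0,0,0],"dp":[0,0,-0.025],"grip":0.05},{"delta_rot":[0,0,0],"dp":[0,0,-0.025],"grip":0.05},{"delta_rot":[0,0,0],"dp":[0,0,-0.025],"grip":0.05},{"delta_rot":[0,0,0],"dp":[0,0,-0.025],"grip":0.05},{"delta_rot":[0,0,0],"dp":[0.02,0,-0.018],"grip":0.05},{"delta_rot":[0,0,0],"dp":[0.03,0,0],"grip":0.05},{"delta_rot":[0,0,0],"dp":[0.03,0,0],"grip":0.05},{"delta_rot":[0,0,0],"dp":[0.03,0,0],"grip":0.05},{"delta_rot":[0,0,0],"dp":[0.01,0,0],"grip":0.05}]' 40
python3 -m jog '[{"delta_rot":[0,0,0],"dp":[0,0,0],"grip":0.05},{"delta_rot":[0,0,0],"dp":[0,0,0],"grip":0.05},{"delta_rot":[0,0,0],"dp":[0,0,0],"grip":0.05}]'
python3 -c "
from h import *
go((455,-299,24),83.4)"
```

```text
clock: 9.38
ee_pos: [482.4, -22.9, 135.8]
orientation: [-0.471, 0.528, 0.47, 0.528]
force: [-0.7, -1.0, 7.1]
gripper_width: 53.3
clock: 11.05
ee_pos: [451.1, -297.5, 71.0]
orientation: [-0.468, 0.528, 0.472, 0.528]
force: [-0.1, 1.0, -1.2]
gripper_width: 53.0
clock: 11.3
ee_pos: [454.0, -299.0, 76.7]
orientation: [-0.471, 0.528, 0.47, 0.528]
force: [0.2, -1.1, -0.7]
gripper_width: 52.9
t 11.3 at [ 454.  -299.    76.7] w 52.9 F [ 0.2 -1.1 -0.7] rot [ 0.0005 -0.0013  0.002 ] dp mm [52.7 -1.   0.1]
```

```bash
python3 -m jog '[{"delta_rot":[0,0,0],"dp":[0.015,0,0],"grip":0.05},{"delta_rot":[0,0,0],"dp":[0.018,0,0],"grip":0.05},{"delta_rot":[0,0,0],"dp":[0.01,0,0],"grip":0.05},{"delta_rot":[0,0,0],"dp":[0.005,0,0],"grip":0.05},{"delta_rot":[0,0,0],"dp":[0.002,0,0],"grip":0.05},{"delta_rot":[0,0,0],"dp":[0.001,0,0],"grip":0.05},{"delta_rot":[0,0,0],"dp":[0,0,0],"grip":0.05},{"delta_rot":[0,0,0],"dp":[0,0,0],"grip":0.05},{"delta_rot":[0,0,0],"dp":[0,0,0],"grip":0.05}]'
python3 -c "
from h import *
go((455,-299,24),83.4)"
```

```text
clock: 12.05
ee_pos: [453.5, -298.5, 24.7]
orientation: [-0.471, 0.528, 0.47, 0.528]
force: [0.1, -0.5, -0.7]
gripper_width: 53.3
t 12.05 at [ 453.5 -298.5   24.7] w 53.3 F [ 0.1 -0.5 -0.7] rot [ 0.0004 -0.0005  0.0008] dp mm [ 0.7 -1.5 -0.3]
```

```bash
python3 -m jog '[{"delta_rot":[0,0,0],"dp":[0.001,0,0],"grip":0.05},{"delta_rot":[0,0,0],"dp":[0,0,0],"grip":0.05},{"delta_rot":[0,0,0],"dp":[0,0,0],"grip":0.06},{"delta_rot":[0,0,0],"dp":[0,0,0],"grip":0.07},{"delta_rot":[0,0,0],"dp":[0,0,0],"grip":0.07},{"delta_rot":[0,0,0],"dp":[-0.01,0,0],"grip":0.07},{"delta_rot":[0,0,0],"dp":[-0.03,0,0],"grip":0.07},{"delta_rot":[0,0,0],"dp":[-0.04,0,0],"grip":0.07},{"delta_rot":[0,0,0],"dp":[-0.04,0,0],"grip":0.07},{"delta_rot":[0,0,0],"dp":[-0.04,0,0],"grip":0.07},{"delta_rot":[0,0,0],"dp":[-0.04,0,0],"grip":0.07}]'
python3 -m jog '[{"delta_rot":[0,0,0],"dp":[0,-0.01,0.014],"grip":0.07},{"delta_rot":[0,0,0],"dp":[0,-0.0155,0.022],"grip":0.07},{"delta_rot":[0,0,0],"dp":[0,-0.0155,0.022],"grip":0.07},{"delta_rot":[0,0,0],"dp":[0,-0.0155,0.022],"grip":0.07},{"delta_rot":[0,0,0],"dp":[0,-0.0155,0.022],"grip":0.07},{"delta_rot":[0,0,0],"dp":[0,-0.0155,0.022],"grip":0.07},{"delta_rot":[0,0,0],"dp":[0,-0.0155,0.022],"grip":0.07},{"delta_rot":[0,0,0],"dp":[0,-0.0155,0.022],"grip":0.07},{"delta_rot":[0,0,0],"dp":[0,-0.0155,0.022],"grip":0.07},{"delta_rot":[0,0,0],"dp":[0,-0.0155,0.022],"grip":0.07},{"delta_rot":[0,0,0],"dp":[0,-0.0155,0.022],"grip":0.07},{"delta_rot":[0,0,0],"dp":[0,-0.0155,0.022],"grip":0.07},{"delta_rot":[0,0,0],"dp":[0,-0.0155,0.021],"grip":0.07},{"delta_rot":[0,0,0],"dp":[0,0,0],"grip":0.07},{"delta_rot":[0,0,0],"dp":[0,0,0],"grip":0.07},{"delta_rot":[0,0,0],"dp":[0,0,0],"grip":0.07},{"delta_rot":[0,0,0],"dp":[0,0,0],"grip":0.07}]'
python3 -c "
from h import *
go((680.4,-45.8,136.3),83.4); cap('wrist','w4'); z=load('w4'); P=pts(z); H=P[...,2]; print(observe()['joint_positions'])"
```

```text
clock: 12.97
ee_pos: [452.8, -298.0, 225.9]
orientation: [-0.471, 0.528, 0.47, 0.528]
force: [0.3, -0.2, -0.8]
gripper_width: 70.0
clock: 14.38
ee_pos: [679.1, -46.3, 223.4]
orientation: [-0.47, 0.528, 0.47, 0.528]
force: [-0.3, -0.7, 0.1]
gripper_width: 69.9
t 14.38 at [679.1 -46.3 223.4] w 69.9 F [-0.3 -0.7  0.1] rot [-0.0004 -0.0002 -0.0002] dp mm [87.1 -1.2  0.7]
[-1.36528280e-01  6.13732175e-01  1.30041137e+00 -1.22783917e-04
  1.22746913e+00 -1.59150337e+00]
```

View pics/w4.png

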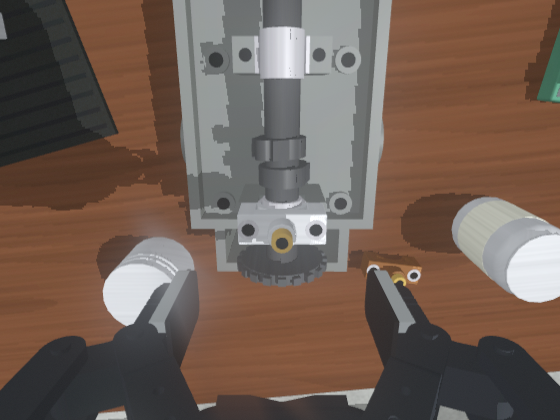

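```bash
python3 -m jog '[{"delta_rot":[0,0,0],"dp":[0.015,-0.001,0],"grip":0.07},{"delta_rot":[0,0,0],"dp":[0.02,0,0],"grip":0.07},{"delta_rot":[0,0,0],"dp":[0.02,0,0],"grip":0.07},{"delta_rot":[0,0,0],"dp":[0.02,0,0],"grip":0.07},{"delta_rot":[0,0,0],"dp":[0.008,0,0],"grip":0.07},{"delta_rot":[0,0,0],"dp":[0.003,0,0],"grip":0.07},{"delta_rot":[0,0,0],"dp":[0,0,0],"grip":0.07},{"delta_rot":[0,0,0],"dp":[0,0,0],"grip":0.07},{"delta_rot":[0,0,0],"dp":[0,0,0],"grip":0.07}]'
python3 -c "
from h import *
go((680.4,-45.8,136.3),83.4)"
```

```text
clock: 15.18
ee_pos: [681.2, -45.9, 138.5]
orientation: [-0.471, 0.527, 0.47, 0.528]
force: [0.5, 0.9, 0.1]
gripper_width: 70.0
t 15.18 at [681.2 -45.9 138.5] w 70.0 F [0.5 0.9 0.1] rot [ 0.0003 -0.0001  0.002 ] dp mm [ 2.2  0.8 -0. ]
```

```bash
python3 -m jog '[{"delta_rot":[0,0,0],"dp":[0.0015,0,0],"grip":0.07},{"delta_rot":[0,0,0],"dp":[0,0,0],"grip":0.058},{"delta_rot":[0,0,0],"dp":[0,0,0],"grip":0.05},{"delta_rot":[0,0,0],"dp":[0,0,0],"grip":0.05},{"delta_rot":[0,0,0],"dp":[0,0,0],"grip":0.05},{"delta_rot":[0,0,0],"dp":[0,0,0],"grip":0.05}]' 40
python3 -m jog '[{"delta_rot":[0,0,0],"dp":[-0.005,0,0],"grip":0.05},{"delta_rot":[0,0,0],"dp":[-0.015,0,0],"grip":0.05},{"delta_rot":[0,0,0],"dp":[-0.02,0,0],"grip":0.05},{"delta_rot":[0,0,0],"dp":[-0.02,0,0],"grip":0.05},{"delta_rot":[0,0,0],"dp":[0,0.004,-0.012],"grip":0.05},{"delta_rot":[0,0,0],"dp":[0,0.006,-0.02],"grip":0.05},{"delta_rot":[0,0,0],"dp":[0,0.006,-0.022],"grip":0.05},{"delta_rot":[0,0,0],"dp":[0,0.006,-0.022],"grip":0.05},{"delta_rot":[0,0,0],"dp":[0,0.006,-0.022],"grip":0.05},{"delta_rot":[0,0,0],"dp":[0,0.006,-0.022],"grip":0.05},{"delta_rot":[0,0,0],"dp":[0,0.006,-0.022],"grip":0.05},{"delta_rot":[0,0,0],"dp":[0,0.006,-0.022],"grip":0.05},{"delta_rot":[0,0,0],"dp":[0,0.006,-0.022],"grip":0.05},{"delta_rot":[0,0,0],"dp":[0,0.006,-0.022],"grip":0.05},{"delta_rot":[0,0,0],"dp":[0,0.006,-0.022],"grip":0.05},{"delta_rot":[0,0,0],"dp":[0.02,0.006,-0.015],"grip":0.05},{"delta_rot":[0,0,0],"dp":[0.03,0,0],"grip":0.05},{"delta_rot":[0,0,0],"dp":[0.03,0,0],"grip":0.05},{"delta_rot":[0,0,0],"dp":[0.03,0,0],"grip":0.05},{"delta_rot":[0,0,0],"dp":[0.01,0,0],"grip":0.05}]'
python3 -m jog '[{"delta_rot":[0,0,0],"dp":[0,0,0],"grip":0.05},{"delta_rot":[0,0,0],"dp":[0,0,0],"grip":0.05},{"delta_rot":[0,0,0],"dp":[0,0,0],"grip":0.05}]'
python3 -c "
from h import *
go((583,-281,25),83.4)"
```

```text
clock: 15.68
ee_pos: [680.9, -45.8, 136.2]
orientation: [-0.471, 0.528, 0.47, 0.528]
force: [-1.2, -0.8, 6.2]
gripper_width: 53.2
clock: 17.35
ee_pos: [580.2, -280.3, 70.4]
orientation: [-0.468, 0.529, 0.473, 0.527]
force: [0.2, 0.2, -1.7]
gripper_width: 53.2
clock: 17.6
ee_pos: [583.8, -281.6, 77.4]
orientation: [-0.471, 0.528, 0.47, 0.528]
force: [0.1, -0.3, -0.2]
gripper_width: 53.8
t 17.6 at [ 583.8 -281.6   77.4] w 53.8 F [ 0.1 -0.3 -0.2] rot [ 0.0004 -0.001   0.0023] dp mm [52.4  0.9  0.5]
```

```bash
python3 -m jog '[{"delta_rot":[0,0,0],"dp":[0.015,0,0],"grip":0.05},{"delta_rot":[0,0,0],"dp":[0.018,0,0],"grip":0.05},{"delta_rot":[0,0,0],"dp":[0.01,0,0],"grip":0.05},{"delta_rot":[0,0,0],"dp":[0.005,0,0],"grip":0.05},{"delta_rot":[0,0,0],"dp":[0.002,0,0],"grip":0.05},{"delta_rot":[0,0,0],"dp":[0.001,0,0],"grip":0.05},{"delta_rot":[0,0,0],"dp":[0.001,0,0],"grip":0.05},{"delta_rot":[0,0,0],"dp":[0.0005,0,0],"grip":0.05},{"delta_rot":[0,0,0],"dp":[0,0,0],"grip":0.05},{"delta_rot":[0,0,0],"dp":[0,0,0],"grip":0.05},{"delta_rot":[0,0,0],"dp":[0,0,0],"grip":0.05}]'
python3 -c "
from h import *
go((583,-281,24.2),83.4)"
```

```text
clock: 18.52
ee_pos: [583.6, -281.3, 24.2]
orientation: [-0.471, 0.528, 0.47, 0.528]
force: [-1.6, 1.1, 6.3]
gripper_width: 53.2
t 18.52 at [ 583.6 -281.3   24.2] w 53.2 F [-1.6  1.1  6.3] rot [ 0.0004 -0.0006  0.0013] dp mm [-0.   0.6  0.3]
```

```bash
python3 -m jog '[{"delta_rot":[0,0,0],"dp":[0,0,0],"grip":0.06},{"delta_rot":[0,0,0],"dp":[0,0,0],"grip":0.07},{"delta_rot":[0,0,0],"dp":[0,0,0],"grip":0.07},{"delta_rot":[0,0,0],"dp":[-0.01,0,0],"grip":0.07},{"delta_rot":[0,0,0],"dp":[-0.03,0,0],"grip":0.07},{"delta_rot":[0,0,0],"dp":[-0.04,0,0],"grip":0.07},{"delta_rot":[0,0,0],"dp":[-0.04,0,0],"grip":0.07},{"delta_rot":[0,0,0],"dp":[-0.04,0,0],"grip":0.07},{"delta_rot":[0,0,0],"dp":[-0.026,0,0],"grip":0.06}]'
python3 -m jog '[{"delta_rot":[0,0,0],"dp":[0,0.004,0.015],"grip":0.06},{"delta_rot":[0,0,0],"dp":[0,0,0.023],"grip":0.06},{"delta_rot":[0,0,0],"dp":[0,0,0.023],"grip":0.06},{"delta_rot":[0,0,0],"dp":[0,0,0.023],"grip":0.06},{"delta_rot":[0,0,0],"dp":[0,0,0.023],"grip":0.06},{"delta_rot":[0,0,0],"dp":[0,0,0.023],"grip":0.06},{"delta_rot":[0,0,0],"dp":[0,0,0.023],"grip":0.06},{"delta_rot":[0,0,0],"dp":[0,0,0.023],"grip":0.06},{"delta_rot":[0,0,0],"dp":[0,0,0.023],"grip":0.06},{"delta_rot":[0,0,0],"dp":[0,0,0.023],"grip":0.06},{"delta_rot":[0,0,0],"dp":[0,0,0.023],"grip":0.06},{"delta_rot":[0,0,0],"dp":[0,0,0],"grip":0.06},{"delta_rot":[0,0,0],"dp":[0,0,0],"grip":0.06},{"delta_rot":[0,0,0],"dp":[0,0,0],"grip":0.06},{"delta_rot":[0,0,0],"dp":[0,0,0],"grip":0.06}]'
python3 - <<'E'
from h import *
go((608.1,-37.5,116),83.4)
cap('top','t2'); cap('wrist','w5')
a=cv2.imread('pics/t2.png')[180:320,190:410]; a=cv2.resize(a,None,fx=1.8,fy=1.8); b=cv2.resize(cv2.imread('pics/w5.png'),(400,300)); c=np.zeros((300,800,3),np.uint8); c[:a.shape[0],:a.shape[1]]=a; c[:,400:]=b; cv2.imwrite('pics/c2.png',c)
P=pts(load('w5')); H=P[...,2]
m=(H>100)&(H<150); m[300:]=0
n,l,st,cc=cv2.connectedComponentsWithStats(m.astype(np.uint8))
for i in range(1,n):
    if st[i,4]>1500:
        q=l==i; k=cv2.minAreaRect(P[q][:,:2].astype(np.float32)); print(cc[i].round(),st[i,4],k)
P=pts(load('t2'));H=P[...,2]; m=(H>22)&(H<55);m[:190]=0;m[300:]=0;m[:,310:320]=0;m[:,:310]=0;m[:,405:]=0
n,l,st,cc=cv2.connectedComponentsWithStats(m.astype(np.uint8))
for i in range(1,n):
    if st[i,4]>50:
        q=l==i; k=cv2.minAreaRect(P[q][:,:2].astype(np.float32)); print(cc[i].round(),st[i,4],np.round(k[0],1),np.round(k[1],1),k[2])
E
```

```text
clock: 19.27
ee_pos: [583.7, -281.4, 214.2]
orientation: [-0.472, 0.527, 0.469, 0.528]
force: [0.6, -0.0, -0.4]
gripper_width: 61.0
clock: 20.52
ee_pos: [607.1, -38.1, 209.3]
orientation: [-0.47, 0.528, 0.47, 0.528]
force: [-0.1, -0.8, -0.6]
gripper_width: 60.3
t 20.52 at [607.1 -38.1 209.3] w 60.3 F [-0.1 -0.8 -0.6] rot [-0.0004 -0.0002  0.0001] dp mm [93.3 -1.   0.7]
[282. 139.] 17056 ((578.0215454101562, -34.59910583496094), (58.28341293334961, 190.7240753173828), 83.28279113769531)
[355. 219.] 194 [ 583.5 -279.7] [53.6 20. ] 82.55365753173828
[359. 245.] 200 [ 520.8 -289.1] [54.4 20.2] 84.01496124267578
[362. 274.] 203 [ 453.3 -296.7] [54.5 20. ] 83.6266098022461
```

View pics/c2.png

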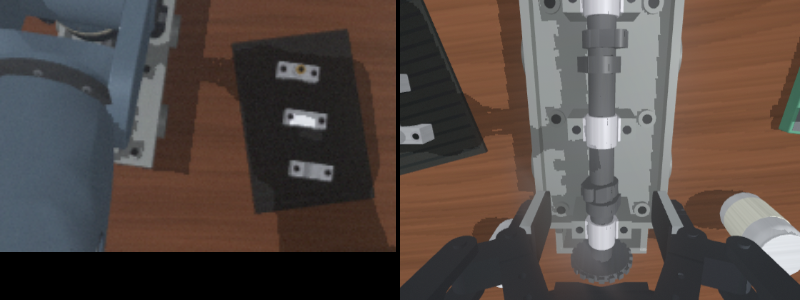

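```bash
python3 -m jog '[{"delta_rot":[0,0,0],"dp":[0.015,-0.001,0.0005],"grip":0.05},{"delta_rot":[0,0,0],"dp":[0.02,0,0],"grip":0.045},{"delta_rot":[0,0,0],"dp":[0.02,0,0],"grip":0.045},{"delta_rot":[0,0,0],"dp":[0.02,0,0],"grip":0.045},{"delta_rot":[0,0,0],"dp":[0.013,0,0],"grip":0.045},{"delta_rot":[0,0,0],"dp":[0.006,0,0],"grip":0.045},{"delta_rot":[0,0,0],"dp":[0,0,0],"grip":0.045},{"delta_rot":[0,0,0],"dp":[0,0,0],"grip":0.045},{"delta_rot":[0,0,0],"dp":[0,0,0],"grip":0.045}]'
python3 -c "
from h import *
go((608.1,-37.5,116),83.4)"
```

```text
clock: 21.37
ee_pos: [608.8, -37.0, 116.2]
orientation: [-0.471, 0.527, 0.47, 0.528]
force: [-0.1, -0.6, 0.1]
gripper_width: 45.1
t 21.37 at [608.8 -37.  116.2] w 45.1 F [-0.1 -0.6  0.1] rot [ 0.0003 -0.0001  0.0018] dp mm [ 0.2  0.7 -0.6]
```

Close firmly and lift slightly.

```bash
python3 -m jog '[{"delta_rot":[0,0,0],"dp":[0,0,0],"grip":0.035},{"delta_rot":[0,0,0],"dp":[0,0,0],"grip":0.025},{"delta_rot":[0,0,0],"dp":[0,0,0],"grip":0.015},{"delta_rot":[0,0,0],"dp":[0,0,0],"grip":0.015},{"delta_rot":[0,0,0],"dp":[0,0,0],"grip":0.015},{"delta_rot":[0,0,0],"dp":[0,0,0],"grip":0.015},{"delta_rot":[0,0,0],"dp":[0,0,0],"grip":0.015}]' 110
python3 -m jog '[{"delta_rot":[0,0,0],"dp":[-0.003,0,0],"grip":0.015},{"delta_rot":[0,0,0],"dp":[-0.007,0,0],"grip":0.015},{"delta_rot":[0,0,0],"dp":[-0.01,0,0],"grip":0.015},{"delta_rot":[0,0,0],"dp":[-0.015,0,0],"grip":0.015},{"delta_rot":[0,0,0],"dp":[-0.015,0,0],"grip":0.015},{"delta_rot":[0,0,0],"dp":[-0.015,0,0],"grip":0.015},{"delta_rot":[0,0,0],"dp":[0,0,0],"grip":0.015},{"delta_rot":[0,0,0],"dp":[0,0,0],"grip":0.015},{"delta_rot":[0,0,0],"dp":[0,0,0],"grip":0.015}]'
python3 - <<'E'
from h import *
s=observe();print(np.round(s['torque'],2))
a=np.radians(-13.64); g=np.array([np.cos(a),np.sin(a)])
tx,ty=np.array([528.05,270.2])+27.4*g
go((tx,ty,180),90-13.64)
cap('wrist','w6'); P=pts(load('w6')); H=P[...,2]
# shaft top line: points above 165 in tool x/height
s=observe(); R=Ro.from_quat(s['orientation']).as_matrix(); q=(P-np.array(s['ee_pos']))@R
m=(abs(q[...,2])<3)&(H>160)&(q[...,1]>5)&(q[...,1]<140)
for lo in range(10,140,10):
    k=m&(q[...,1]>=lo)&(q[...,1]<lo+10); print(-lo-5,k.sum(),np.percentile(H[k],90).round(1) if k.sum() else None)
E
```

```text
clock: 21.95
ee_pos: [608.5, -38.0, 116.3]
orientation: [-0.471, 0.528, 0.47, 0.528]
force: [-4.0, -6.8, 7.4]
gripper_width: 18.9
clock: 22.7
ee_pos: [607.8, -36.6, 179.4]
orientation: [-0.47, 0.528, 0.471, 0.528]
force: [-0.7, 0.1, -6.0]
gripper_width: 18.9
[-0.05 -0.01 -0.03]
t 22.7 at [607.8 -36.6 179.4] w 18.9 F [-0.7  0.1 -6. ] rot [ 0.1234  0.     -0.0011] dp mm [ -0.6 122.4 279.4]
-15 875 241.7
-25 485 194.0
-35 516 194.0
-45 582 192.4
-55 588 191.8
-65 630 191.8
-75 694 195.8
-85 1741 304.6
-95 918 196.7
-105 300 196.9
-115 0 None
-125 0 None
-135 0 None
```

View pics/w6.png

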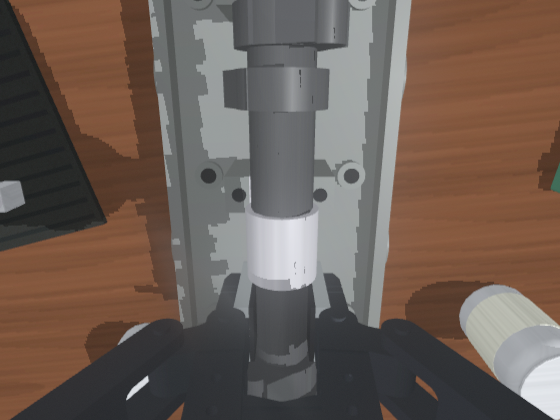

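```bash
python3 -m jog '[{"delta_rot":[0.02,0,0],"dp":[0,0,0],"grip":0.015},{"delta_rot":[0.041,0,0],"dp":[0,0,0],"grip":0.015},{"delta_rot":[0.041,0,0],"dp":[0,0,0],"grip":0.015},{"delta_rot":[0.021,0,0],"dp":[0,0.003,0.007],"grip":0.015},{"delta_rot":[0,0,0],"dp":[0,0.006,0.014],"grip":0.015},{"delta_rot":[0,0,0],"dp":[0,0.009,0.02],"grip":0.015},{"delta_rot":[0,0,0],"dp":[0,0.009,0.02],"grip":0.015},{"delta_rot":[0,0,0],"dp":[0,0.009,0.02],"grip":0.015},{"delta_rot":[0,0,0],"dp":[0,0.009,0.02],"grip":0.015},{"delta_rot":[0,0,0],"dp":[0,0.009,0.02],"grip":0.015},{"delta_rot":[0,0,0],"dp":[0,0.009,0.02],"grip":0.015},{"delta_rot":[0,0,0],"dp":[0,0.009,0.02],"grip":0.015},{"delta_rot":[0,0,0],"dp":[0,0.009,0.02],"grip":0.015},{"delta_rot":[0,0,0],"dp":[0,0.009,0.02],"grip":0.015},{"delta_rot":[0,0,0],"dp":[0,0.009,0.02],"grip":0.015},{"delta_rot":[0,0,0],"dp":[0,0.009,0.02],"grip":0.015},{"delta_rot":[0,0,0],"dp":[0,0.008,0.02],"grip":0.015},{"delta_rot":[0,0,0],"dp":[0,0.005,0.012],"grip":0.015},{"delta_rot":[0,0,0],"dp":[0,0.002,0.006],"grip":0.015},{"delta_rot":[0,0,0],"dp":[0,0,0],"grip":0.015}]'
python3 -m jog '[{"delta_rot":[0,0,0],"dp":[0,0,0],"grip":0.015},{"delta_rot":[0,0,0],"dp":[0,0,0],"grip":0.015},{"delta_rot":[0,0,0],"dp":[0,0,0],"grip":0.015}]'
python3 - <<'E'
from h import *
go((554.7,262.7,63),90-13.64)
cap('wrist','w7'); z=load('w7');P=pts(z); H=P[...,2]
m=(H>40)&(H<75)
n,l,st,c=cv2.connectedComponentsWithStats(m.astype(np.uint8))
for i in range(1,n):
    if st[i,4]>100:
        q=l==i; k=cv2.minAreaRect(P[q][:,:2].astype(np.float32)); print(c[i].round(),st[i,4],np.round(k[0],1),np.round(k[1],1),round(k[2],1))
m=(H>14)&(H<75);q=m&(np.abs(P[...,0]-528)<160)&(np.abs(P[...,1]-270)<100); k=cv2.minAreaRect(P[q][:,:2].astype(np.float32)); print(k)
E
```

```text
clock: 24.42
ee_pos: [553.8, 264.4, 179.8]
orientation: [-0.438, 0.556, 0.438, 0.555]
force: [-0.4, -0.2, -6.2]
gripper_width: 19.0
clock: 24.67
ee_pos: [554.5, 262.3, 180.1]
orientation: [-0.437, 0.556, 0.437, 0.556]
force: [0.3, -0.6, -5.4]
gripper_width: 19.4
t 24.67 at [554.5 262.3 180.1] w 19.4 F [ 0.3 -0.6 -5.4] rot [-0.0009 -0.0002 -0.    ] dp mm [ 1.171e+02 -1.000e-01  4.000e-01]
[ 24. 328.] 5451 [593.5  39.2] [ 14.2 170. ] 83.3
[  3. 411.] 155 [ 6.666e+02 -6.000e-01] [ 8.7 26.1] 62.8
((525.3543090820312, 269.417236328125), (100.42493438720703, 216.281982421875), 76.35713958740234)
```

View pics/w7.png

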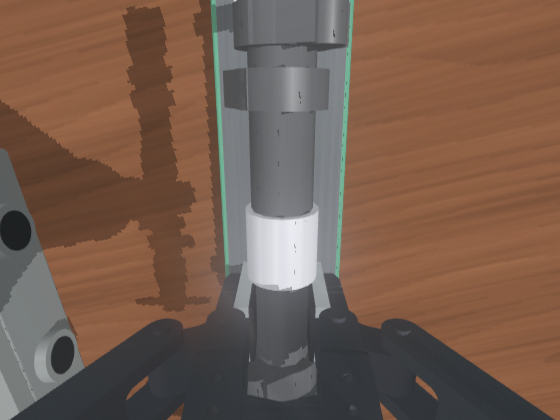

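```bash
python3 -m jog '[{"delta_rot":[0,0,0],"dp":[0.008,0,0],"grip":0.015},{"delta_rot":[0,0,0],"dp":[0.015,0,0],"grip":0.015},{"delta_rot":[0,0,0],"dp":[0.02,0,0],"grip":0.015},{"delta_rot":[0,0,0],"dp":[0.02,0,0],"grip":0.015},{"delta_rot":[0,0,0],"dp":[0.02,0,0],"grip":0.015},{"delta_rot":[0,0,0],"dp":[0.014,0,0],"grip":0.015},{"delta_rot":[0,0,0],"dp":[0.008,0,0],"grip":0.015},{"delta_rot":[0,0,0],"dp":[0.004,0,0],"grip":0.015},{"delta_rot":[0,0,0],"dp":[0.002,0,0],"grip":0.015},{"delta_rot":[0,0,0],"dp":[0.002,0,0],"grip":0.015},{"delta_rot":[0,0,0],"dp":[0,0,0],"grip":0.015},{"delta_rot":[0,0,0],"dp":[0,0,0],"grip":0.015},{"delta_rot":[0,0,0],"dp":[0,0,0],"grip":0.015}]'
python3 -c "
from h import *
go((554.7,262.7,63.3),90-13.64)"
```

```text
clock: 25.8
ee_pos: [554.5, 263.4, 67.7]
orientation: [-0.437, 0.555, 0.437, 0.556]
force: [-1.0, 0.4, -5.8]
gripper_width: 19.5
t 25.8 at [554.5 263.4  67.7] w 19.5 F [-1.   0.4 -5.8] rot [0.0003 0.0006 0.0009] dp mm [ 4.4 -0.3 -0.7]
```

```bash
python3 -m jog '[{"delta_rot":[0,0,0],"dp":[0.0015,0,0],"grip":0.015},{"delta_rot":[0,0,0],"dp":[0.001,0,0],"grip":0.015},{"delta_rot":[0,0,0],"dp":[0.001,0,0],"grip":0.015},{"delta_rot":[0,0,0],"dp":[0,0,0],"grip":0.015},{"delta_rot":[0,0,0],"dp":[0,0,0],"grip":0.015}]'
python3 -c "
from h import *
go((554.7,262.7,63.3),90-13.64)"
```

```text
clock: 26.22
ee_pos: [554.3, 263.2, 63.9]
orientation: [-0.437, 0.556, 0.437, 0.556]
force: [-2.4, -0.9, 0.3]
gripper_width: 19.1
t 26.22 at [554.3 263.2  63.9] w 19.1 F [-2.4 -0.9  0.3] rot [ 0.0003 -0.0001  0.0001] dp mm [ 0.6 -0.5 -0.4]
```

```bash
python3 -m jog '[{"delta_rot":[0,0,0],"dp":[0.0005,0,0],"grip":0.015},{"delta_rot":[0,0,0],"dp":[0,0,0],"grip":0.022},{"delta_rot":[0,0,0],"dp":[0,0,0],"grip":0.028},{"delta_rot":[0,0,0],"dp":[0,0,0],"grip":0.045},{"delta_rot":[0,0,0],"dp":[0,0,0],"grip":0.045},{"delta_rot":[0,0,0],"dp":[0,0,0],"grip":0.045},{"delta_rot":[0,0,0],"dp":[-0.01,0,0],"grip":0.045},{"delta_rot":[0,0,0],"dp":[-0.02,0,0],"grip":0.045},{"delta_rot":[0,0,0],"dp":[-0.03,0,0],"grip":0.045},{"delta_rot":[0,0,0],"dp":[-0.04,0,0],"grip":0.06},{"delta_rot":[0,0,0],"dp":[-0.04,0,0],"grip":0.07},{"delta_rot":[0,0,0],"dp":[-0.015,0,0],"grip":0.07},{"delta_rot":[0,0,0],"dp":[0,0,0],"grip":0.07},{"delta_rot":[0,0,0],"dp":[0,0,0],"grip":0.07}]' 40
python3 - <<'E'
from h import *
go((453.5,-298.5,200),83.4)
cap('top','t3'); cap('wrist','w8'); P=pts(load('w8')); H=P[...,2]
m=(H>55)&(H<100); m[330:]=0
n,l,st,c=cv2.connectedComponentsWithStats(m.astype(np.uint8))
for i in range(1,n):
    if st[i,4]>1500:
        q=l==i; k=cv2.minAreaRect(P[q][:,:2].astype(np.float32)); print(c[i].round(),st[i,4],k)
# ridge height of shaft along vee axis
a=np.radians(-13.64); g=np.array([np.cos(a),np.sin(a)]); d=P[...,:2]-np.array([528.05,269.3]); u=d@g; v=d@np.array([-g[1],g[0]])
for lo in (-110,-90,-40,-25,-5,20,35):
    k=(u>lo)&(u<lo+8)&(H>60)&(H<110)&(abs(v)<15); print(lo,k.sum(), np.percentile(H[k],90).round(1) if k.any() else 0, v[k].mean().round(1) if k.any() else 0)
E
```

```text
clock: 27.38
ee_pos: [554.4, 263.3, 219.3]
orientation: [-0.437, 0.555, 0.437, 0.556]
force: [-0.1, -0.4, -0.4]
gripper_width: 69.7
t 27.38 at [554.4 263.3 219.3] w 69.7 F [-0.1 -0.4 -0.4] rot [-0.1226  0.0011  0.0017] dp mm [  19.3   35.6 -569.7]
[281. 162.] 14315 ((540.3772583007812, 264.79827880859375), (61.53050994873047, 244.5109100341797), 76.76764678955078)
[ 19. 274.] 4826 ((560.757080078125, 38.17679214477539), (42.2569580078125, 141.679443359375), 66.76953125)
-110 439 77.6 0.0
-90 464 77.1 -0.4
-40 325 75.5 -0.5
-25 322 75.5 -0.5
-5 359 77.6 -0.7
20 278 75.6 -0.5
35 263 75.6 -0.4
```

View pics/w8.png

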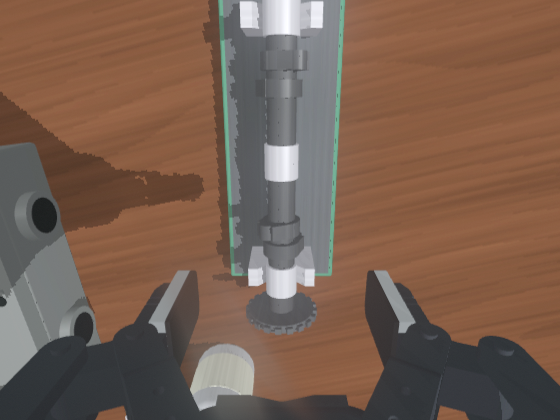

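```bash
python3 -m jog '[{"delta_rot":[-0.061,0,0],"dp":[0,0,0],"grip":0.07},{"delta_rot":[-0.0615,0,0],"dp":[0,0,0],"grip":0.07},{"delta_rot":[0,0,0],"dp":[0,0.002,-0.015],"grip":0.07},{"delta_rot":[0,0,0],"dp":[0,0.002,-0.03],"grip":0.07},{"delta_rot":[0,0,0],"dp":[0,0.002,-0.03],"grip":0.07},{"delta_rot":[0,0,0],"dp":[0,0.002,-0.03],"grip":0.07},{"delta_rot":[0,0,0],"dp":[0,0.002,-0.03],"grip":0.07},{"delta_rot":[0,0,0],"dp":[0,0.002,-0.03],"grip":0.07},{"delta_rot":[0,0,0],"dp":[0,0.002,-0.03],"grip":0.07},{"delta_rot":[0,0,0],"dp":[0,0.002,-0.03],"grip":0.07},{"delta_rot":[0,0,0],"dp":[0,0.002,-0.03],"grip":0.07},{"delta_rot":[0,0,0],"dp":[0,0.002,-0.03],"grip":0.07},{"delta_rot":[0,0,0],"dp":[0,0.002,-0.03],"grip":0.07},{"delta_rot":[0,0,0],"dp":[0,0.002,-0.03],"grip":0.07},{"delta_rot":[0,0,0],"dp":[0,0.002,-0.03],"grip":0.07},{"delta_rot":[0,0,0],"dp":[0,0.002,-0.03],"grip":0.07},{"delta_rot":[0,0,0],"dp":[0,0.002,-0.03],"grip":0.07},{"delta_rot":[0,0,0],"dp":[0,0.002,-0.03],"grip":0.07},{"delta_rot":[0,0,0],"dp":[0,0.002,-0.03],"grip":0.07},{"delta_rot":[0,0,0],"dp":[0,0.002,-0.03],"grip":0.07}]'
python3 -m jog '[{"delta_rot":[0,0,0],"dp":[0,0,-0.03],"grip":0.07},{"delta_rot":[0,0,0],"dp":[0,0,-0.015],"grip":0.07},{"delta_rot":[0,0,0],"dp":[0,0,0],"grip":0.07},{"delta_rot":[0,0,0],"dp":[0,0,0],"grip":0.07},{"delta_rot":[0,0,0],"dp":[0,0,0],"grip":0.07},{"delta_rot":[0,0,0],"dp":[0,0,0],"grip":0.07}]'
python3 -c "
from h import *
go((453.4,-298.4,24.5),83.4)"
```

```text
clock: 29.15
ee_pos: [457.1, -255.2, 216.8]
orientation: [-0.469, 0.528, 0.471, 0.528]
force: [0.8, 0.3, 0.3]
gripper_width: 70.0
clock: 29.65
ee_pos: [453.1, -297.5, 217.8]
orientation: [-0.47, 0.528, 0.471, 0.528]
force: [-0.1, 0.1, -0.6]
gripper_width: 69.9
t 29.65 at [ 453.1 -297.5  217.8] w 69.9 F [-0.1  0.1 -0.6] rot [ 0.0011  0.0005 -0.0006] dp mm [193.3  -0.4  -0.8]
```

```bash
python3 -m jog '[{"delta_rot":[0.001,0,0],"dp":[0.015,0,-0.0008],"grip":0.07},{"delta_rot":[0,0,0],"dp":[0.03,0,0],"grip":0.07},{"delta_rot":[0,0,0],"dp":[0.035,0,0],"grip":0.07},{"delta_rot":[0,0,0],"dp":[0.035,0,0],"grip":0.07},{"delta_rot":[0,0,0],"dp":[0.03,0,0],"grip":0.07},{"delta_rot":[0,0,0],"dp":[0.02,0,0],"grip":0.07},{"delta_rot":[0,0,0],"dp":[0.015,0,0],"grip":0.07},{"delta_rot":[0,0,0],"dp":[0.008,0,0],"grip":0.07},{"delta_rot":[0,0,0],"dp":[0.003,0,0],"grip":0.07},{"delta_rot":[0,0,0],"dp":[0,0,0],"grip":0.07},{"delta_rot":[0,0,0],"dp":[0,0,0],"grip":0.07},{"delta_rot":[0,0,0],"dp":[0,0,0],"grip":0.07}]'
python3 -c "
from h import *
go((453.4,-298.4,25),83.4)"
```

```text
clock: 30.65
ee_pos: [453.3, -299.8, 28.1]
orientation: [-0.471, 0.528, 0.47, 0.528]
force: [0.2, 0.1, 0.2]
gripper_width: 70.4
t 30.65 at [ 453.3 -299.8   28.1] w 70.4 F [0.2 0.1 0.2] rot [-0.0009 -0.0009  0.0014] dp mm [3.1 0.1 1.4]
```

```bash
python3 -m jog '[{"delta_rot":[0,0,0],"dp":[0.003,0,0.001],"grip":0.07},{"delta_rot":[0,0,0],"dp":[0,0,0],"grip":0.07},{"delta_rot":[0,0,0],"dp":[0,0,0],"grip":0.058},{"delta_rot":[0,0,0],"dp":[0,0,0],"grip":0.05},{"delta_rot":[0,0,0],"dp":[0,0,0],"grip":0.05},{"delta_rot":[0,0,0],"dp":[0,0,0],"grip":0.05},{"delta_rot":[0,0,0],"dp":[0,0,0],"grip":0.05}]' 40
python3 -m jog '[{"delta_rot":[0,0,0],"dp":[-0.005,0,0],"grip":0.05},{"delta_rot":[0,0,0],"dp":[-0.02,0,0],"grip":0.05},{"delta_rot":[0,0,0],"dp":[-0.03,0,0],"grip":0.05},{"delta_rot":[0,0,0],"dp":[-0.03,0,0],"grip":0.05},{"delta_rot":[0,0,0],"dp":[-0.03,0,0],"grip":0.05},{"delta_rot":[0,0,0],"dp":[-0.03,0,0],"grip":0.05},{"delta_rot":[0,0,0],"dp":[-0.02,0.003,0.015],"grip":0.05},{"delta_rot":[0,0,0],"dp":[0,0,0.025],"grip":0.05},{"delta_rot":[0,0,0],"dp":[0,0,0.027],"grip":0.05},{"delta_rot":[0,0,0],"dp":[0,0,0.027],"grip":0.05},{"delta_rot":[0,0,0],"dp":[0,0,0.027],"grip":0.05},{"delta_rot":[0,0,0],"dp":[0,0,0.027],"grip":0.05},{"delta_rot":[0,0,0],"dp":[0,0,0.027],"grip":0.05},{"delta_rot":[0,0,0],"dp":[0,0,0.027],"grip":0.05},{"delta_rot":[0,0,0],"dp":[0,0,0.027],"grip":0.05},{"delta_rot":[0,0,0],"dp":[0,0,0.025],"grip":0.05},{"delta_rot":[0,0,0],"dp":[0,0,0.018],"grip":0.05},{"delta_rot":[0,0,0],"dp":[0,0,0.006],"grip":0.05},{"delta_rot":[0,0,0],"dp":[0,0,0],"grip":0.05},{"delta_rot":[0,0,0],"dp":[0,0,0],"grip":0.05}]'
python3 -m jog '[{"delta_rot":[0,0,0],"dp":[0,0,0],"grip":0.05},{"delta_rot":[0,0,0],"dp":[0,0,0],"grip":0.05}]'
python3 -c "
from h import *
go((482,-23.2,136),83.4)"
```

```text
clock: 31.23
ee_pos: [453.0, -298.7, 24.5]
orientation: [-0.47, 0.528, 0.47, 0.528]
force: [-2.2, 1.0, 4.8]
gripper_width: 53.1
clock: 32.9
ee_pos: [482.1, -22.5, 189.1]
orientation: [-0.47, 0.528, 0.47, 0.528]
force: [0.9, 0.4, -0.3]
gripper_width: 53.2
clock: 33.07
ee_pos: [482.1, -23.1, 189.1]
orientation: [-0.47, 0.529, 0.47, 0.528]
force: [-0.1, 0.1, -0.6]
gripper_width: 53.0
t 33.07 at [482.1 -23.1 189.1] w 53.0 F [-0.1  0.1 -0.6] rot [-0.0023 -0.0001 -0.    ] dp mm [53.1  0.1 -0.2]
```

```bash
python3 -m jog '[{"delta_rot":[-0.002,0,0],"dp":[0.012,0,0],"grip":0.05},{"delta_rot":[0,0,0],"dp":[0.018,0,0],"grip":0.05},{"delta_rot":[0,0,0],"dp":[0.011,0,0],"grip":0.05},{"delta_rot":[0,0,0],"dp":[0.005,0,0],"grip":0.05},{"delta_rot":[0,0,0],"dp":[0.002,0,0],"grip":0.05},{"delta_rot":[0,0,0],"dp":[0.001,0,0],"grip":0.05},{"delta_rot":[0,0,0],"dp":[0,0,0],"grip":0.05},{"delta_rot":[0,0,0],"dp":[0,0,0],"grip":0.05},{"delta_rot":[0,0,0],"dp":[0,0,0],"grip":0.05}]'
python3 -c "
from h import *
go((482,-23.2,136.5),83.4)"
```

```text
clock: 33.82
ee_pos: [482.5, -22.2, 140.6]
orientation: [-0.471, 0.528, 0.47, 0.528]
force: [0.2, -0.1, -1.1]
gripper_width: 52.9
t 33.82 at [482.5 -22.2 140.6] w 52.9 F [ 0.2 -0.1 -1.1] rot [ 0.0009 -0.      0.001 ] dp mm [ 4.1  0.4 -1. ]
```

```bash
python3 -m jog '[{"delta_rot":[0.001,0,0],"dp":[0.0015,0,-0.0007],"grip":0.05},{"delta_rot":[0,0,0],"dp":[0.001,0,0],"grip":0.05},{"delta_rot":[0,0,0],"dp":[0.001,0,0],"grip":0.05},{"delta_rot":[0,0,0],"dp":[0.0007,0,0],"grip":0.05},{"delta_rot":[0,0,0],"dp":[0,0,0],"grip":0.05},{"delta_rot":[0,0,0],"dp":[0,0,0],"grip":0.05},{"delta_rot":[0,0,0],"dp":[0,0,0],"grip":0.05}]'
python3 -c "
from h import *
go((482,-23.2,136.5),83.4)"
```

```text
clock: 34.4
ee_pos: [482.2, -22.9, 136.5]
orientation: [-0.47, 0.528, 0.47, 0.528]
force: [-4.4, -0.0, 10.0]
gripper_width: 53.0
t 34.4 at [482.2 -22.9 136.5] w 53.0 F [-4.4 -0.  10. ] rot [-0.     -0.0001  0.0002] dp mm [-0.   0.1 -0.4]
```

```bash
python3 -m jog '[{"delta_rot":[0,0,0],"dp":[0,0,0],"grip":0.056},{"delta_rot":[0,0,0],"dp":[0,0,0],"grip":0.063},{"delta_rot":[0,0,0],"dp":[0,0,0],"grip":0.07},{"delta_rot":[0,0,0],"dp":[0,0,0],"grip":0.07},{"delta_rot":[0,0,0],"dp":[-0.01,0,0],"grip":0.07},{"delta_rot":[0,0,0],"dp":[-0.025,0,0],"grip":0.07},{"delta_rot":[0,0,0],"dp":[-0.03,0,0],"grip":0.07},{"delta_rot":[0,0,0],"dp":[-0.01,0,0],"grip":0.07}]'
python3 -m jog '[{"delta_rot":[0,0,0],"dp":[0,-0.003,-0.012],"grip":0.07},{"delta_rot":[0,0,0],"dp":[0,-0.006,-0.023],"grip":0.07},{"delta_rot":[0,0,0],"dp":[0,-0.006,-0.023],"grip":0.07},{"delta_rot":[0,0,0],"dp":[0,-0.006,-0.023],"grip":0.07},{"delta_rot":[0,0,0],"dp":[0,-0.006,-0.023],"grip":0.07},{"delta_rot":[0,0,0],"dp":[0,-0.006,-0.023],"grip":0.07},{"delta_rot":[0,0,0],"dp":[0,-0.006,-0.023],"grip":0.07},{"delta_rot":[0,0,0],"dp":[0,-0.006,-0.023],"grip":0.07},{"delta_rot":[0,0,0],"dp":[0,-0.006,-0.023],"grip":0.07},{"delta_rot":[0,0,0],"dp":[0,-0.006,-0.023],"grip":0.07},{"delta_rot":[0,0,0],"dp":[0,-0.006,-0.023],"grip":0.07},{"delta_rot":[0,0,0],"dp":[0,-0.006,-0.02],"grip":0.07},{"delta_rot":[0,0,0],"dp":[0.02,0,0],"grip":0.07},{"delta_rot":[0,0,0],"dp":[0.035,0,0],"grip":0.07},{"delta_rot":[0,0,0],"dp":[0.035,0,0],"grip":0.07},{"delta_rot":[0,0,0],"dp":[0.02,0,0],"grip":0.07},{"delta_rot":[0,0,0],"dp":[0.01,0,0],"grip":0.07},{"delta_rot":[0,0,0],"dp":[0,0,0],"grip":0.07},{"delta_rot":[0,0,0],"dp":[0,0,0],"grip":0.07},{"delta_rot":[0,0,0],"dp":[0,0,0],"grip":0.07}]'
python3 -c "
from h import *
go((520.5,-291,24.5),83.4)"
```

```text
clock: 35.07
ee_pos: [483.4, -23.0, 214.9]
orientation: [-0.472, 0.527, 0.469, 0.529]
force: [-0.1, -0.9, 0.8]
gripper_width: 70.1
clock: 36.73
ee_pos: [521.1, -291.7, 92.3]
orientation: [-0.471, 0.528, 0.47, 0.528]
force: [-0.2, 0.1, 1.0]
gripper_width: 70.0
t 36.73 at [ 521.1 -291.7   92.3] w 70.0 F [-0.2  0.1  1. ] rot [-0.0001 -0.001   0.002 ] dp mm [67.8  0.7  0.6]
```

```bash
python3 -m jog '[{"delta_rot":[0,0,0],"dp":[0.012,0.0005,0.0005],"grip":0.07},{"delta_rot":[0,0,0],"dp":[0.02,0,0],"grip":0.07},{"delta_rot":[0,0,0],"dp":[0.018,0,0],"grip":0.07},{"delta_rot":[0,0,0],"dp":[0.01,0,0],"grip":0.07},{"delta_rot":[0,0,0],"dp":[0.005,0,0],"grip":0.07},{"delta_rot":[0,0,0],"dp":[0.002,0,0],"grip":0.07},{"delta_rot":[0,0,0],"dp":[0,0,0],"grip":0.07},{"delta_rot":[0,0,0],"dp":[0,0,0],"grip":0.07},{"delta_rot":[0,0,0],"dp":[0,0,0],"grip":0.07},{"delta_rot":[0,0,0],"dp":[0,0,0],"grip":0.058},{"delta_rot":[0,0,0],"dp":[0,0,0],"grip":0.05},{"delta_rot":[0,0,0],"dp":[0,0,0],"grip":0.05},{"delta_rot":[0,0,0],"dp":[0,0,0],"grip":0.05},{"delta_rot":[0,0,0],"dp":[0,0,0],"grip":0.05}]' 40
python3 -c "
from h import *
go((581.2,-34.6,190),83.4)"
```

```text
clock: 37.9
ee_pos: [520.4, -290.7, 24.7]
orientation: [-0.471, 0.528, 0.47, 0.528]
force: [-1.8, 1.1, 6.8]
gripper_width: 53.4
t 37.9 at [ 520.4 -290.7   24.7] w 53.4 F [-1.8  1.1  6.8] rot [-0.0001 -0.0005  0.0009] dp mm [-165.3  -30.9  261.4]
```

```bash
python3 -m jog '[{"delta_rot":[0,0,0],"dp":[-0.005,0,0],"grip":0.05},{"delta_rot":[0,0,0],"dp":[-0.02,0,0],"grip":0.05},{"delta_rot":[0,0,0],"dp":[-0.03,0,0],"grip":0.05},{"delta_rot":[0,0,0],"dp":[-0.03,0,0],"grip":0.05},{"delta_rot":[0,0,0],"dp":[-0.03,0,0],"grip":0.05},{"delta_rot":[0,0,0],"dp":[-0.03,0,0],"grip":0.05},{"delta_rot":[0,0,0],"dp":[-0.02,-0.003,0.012],"grip":0.05},{"delta_rot":[0,0,0],"dp":[0,-0.003,0.025],"grip":0.05},{"delta_rot":[0,0,0],"dp":[0,-0.003,0.025],"grip":0.05},{"delta_rot":[0,0,0],"dp":[0,-0.003,0.025],"grip":0.05},{"delta_rot":[0,0,0],"dp":[0,-0.003,0.025],"grip":0.05},{"delta_rot":[0,0,0],"dp":[0,-0.003,0.025],"grip":0.05},{"delta_rot":[0,0,0],"dp":[0,-0.003,0.025],"grip":0.05},{"delta_rot":[0,0,0],"dp":[0,-0.003,0.025],"grip":0.05},{"delta_rot":[0,0,0],"dp":[0,-0.003,0.025],"grip":0.05},{"delta_rot":[0,0,0],"dp":[0,-0.003,0.025],"grip":0.05},{"delta_rot":[0,0,0],"dp":[0,-0.001,0.018],"grip":0.05},{"delta_rot":[0,0,0],"dp":[0,0,0.006],"grip":0.05},{"delta_rot":[0,0,0],"dp":[0,0,0],"grip":0.05},{"delta_rot":[0,0,0],"dp":[0,0,0],"grip":0.05}]'
python3 -m jog '[{"delta_rot":[0,0,0],"dp":[0,0,0],"grip":0.05},{"delta_rot":[0,0,0],"dp":[0,0,0],"grip":0.05}]'
python3 -c "
from h import *
go((581.2,-34.6,136.7),83.4)"
```

```text
clock: 39.57
ee_pos: [580.7, -35.1, 189.0]
orientation: [-0.471, 0.528, 0.47, 0.528]
force: [0.2, 0.4, -0.4]
gripper_width: 52.9
clock: 39.73
ee_pos: [580.8, -35.8, 188.9]
orientation: [-0.47, 0.528, 0.47, 0.528]
force: [-0.1, -0.1, -1.0]
gripper_width: 53.2
t 39.73 at [580.8 -35.8 188.9] w 53.2 F [-0.1 -0.1 -1. ] rot [-0.0012 -0.0001  0.    ] dp mm [52.2 -0.3  1.2]
```

```bash
python3 -m jog '[{"delta_rot":[0,0,0],"dp":[0.012,0,0.0007],"grip":0.05},{"delta_rot":[0,0,0],"dp":[0.018,0,0],"grip":0.05},{"delta_rot":[0,0,0],"dp":[0.011,0,0],"grip":0.05},{"delta_rot":[0,0,0],"dp":[0.005,0,0],"grip":0.05},{"delta_rot":[0,0,0],"dp":[0.002,0,0],"grip":0.05},{"delta_rot":[0,0,0],"dp":[0.001,0,0],"grip":0.05},{"delta_rot":[0,0,0],"dp":[0.001,0,0],"grip":0.05},{"delta_rot":[0,0,0],"dp":[0,0,0],"grip":0.05},{"delta_rot":[0,0,0],"dp":[0,0,0],"grip":0.05},{"delta_rot":[0,0,0],"dp":[0,0,0],"grip":0.05}]'
python3 -c "
from h import *
go((581.2,-34.6,136.7),83.4)"
```

```text
clock: 40.57
ee_pos: [581.2, -34.1, 139.3]
orientation: [-0.471, 0.528, 0.47, 0.528]
force: [0.2, 0.3, -0.4]
gripper_width: 52.9
t 40.57 at [581.2 -34.1 139.3] w 52.9 F [ 0.2  0.3 -0.4] rot [-0.0001 -0.      0.0007] dp mm [ 2.6 -0.1 -0.5]
```

Lower onto the tower, check contact, then release and go to the union cap.

```bash
python3 -m jog '[{"delta_rot":[0,0,0],"dp":[0.001,0,-0.0004],"grip":0.05},{"delta_rot":[0,0,0],"dp":[0.001,0,0],"grip":0.05},{"delta_rot":[0,0,0],"dp":[0.0006,0,0],"grip":0.05},{"delta_rot":[0,0,0],"dp":[0,0,0],"grip":0.05},{"delta_rot":[0,0,0],"dp":[0,0,0],"grip":0.05},{"delta_rot":[0,0,0],"dp":[0,0,0],"grip":0.05}]'
python3 -c "
from h import *
go((583.6,-281.3,210),83.4)"
```

```text
clock: 41.07
ee_pos: [581.0, -34.5, 136.7]
orientation: [-0.47, 0.528, 0.47, 0.528]
force: [-2.6, -0.1, 5.1]
gripper_width: 53.5
t 41.07 at [581.  -34.5 136.7] w 53.5 F [-2.6 -0.1  5.1] rot [-0.0001 -0.0001  0.0003] dp mm [ -73.3  -30.9 -244.8]
```

```bash
python3 -m jog '[{"delta_rot":[0,0,0],"dp":[0,0,0],"grip":0.056},{"delta_rot":[0,0,0],"dp":[0,0,0],"grip":0.063},{"delta_rot":[0,0,0],"dp":[0,0,0],"grip":0.07},{"delta_rot":[0,0,0],"dp":[0,0,0],"grip":0.07},{"delta_rot":[0,0,0],"dp":[-0.01,0,0],"grip":0.07},{"delta_rot":[0,0,0],"dp":[-0.025,0,0],"grip":0.07},{"delta_rot":[0,0,0],"dp":[-0.03,0,0],"grip":0.07},{"delta_rot":[0,0,0],"dp":[-0.01,0,0],"grip":0.07}]'
python3 -m jog '[{"delta_rot":[0,0,0],"dp":[0,-0.003,-0.012],"grip":0.07},{"delta_rot":[0,0,0],"dp":[0,-0.003,-0.022],"grip":0.07},{"delta_rot":[0,0,0],"dp":[0,-0.003,-0.022],"grip":0.07},{"delta_rot":[0,0,0],"dp":[0,-0.003,-0.022],"grip":0.07},{"delta_rot":[0,0,0],"dp":[0,-0.003,-0.022],"grip":0.07},{"delta_rot":[0,0,0],"dp":[0,-0.003,-0.022],"grip":0.07},{"delta_rot":[0,0,0],"dp":[0,-0.003,-0.022],"grip":0.07},{"delta_rot":[0,0,0],"dp":[0,-0.003,-0.022],"grip":0.07},{"delta_rot":[0,0,0],"dp":[0,-0.003,-0.022],"grip":0.07},{"delta_rot":[0,0,0],"dp":[0,-0.003,-0.022],"grip":0.07},{"delta_rot":[0,0,0],"dp":[0,-0.001,-0.022],"grip":0.07},{"delta_rot":[0,0,0],"dp":[0,0,-0.013],"grip":0.07},{"delta_rot":[0,0,0],"dp":[0.02,0,0],"grip":0.07},{"delta_rot":[0,0,0],"dp":[0.035,0,0],"grip":0.07},{"delta_rot":[0,0,0],"dp":[0.03,0,0],"grip":0.07},{"delta_rot":[0,0,0],"dp":[0.015,0,0],"grip":0.07},{"delta_rot":[0,0,0],"dp":[0.01,0,0],"grip":0.07},{"delta_rot":[0,0,0],"dp":[0,0,0],"grip":0.07},{"delta_rot":[0,0,0],"dp":[0,0,0],"grip":0.07},{"delta_rot":[0,0,0],"dp":[0,0,0],"grip":0.07}]'
python3 -c "
from h import *
go((583.6,-281.3,24.5),83.4)"
```

```text
clock: 41.73
ee_pos: [582.3, -34.6, 215.8]
orientation: [-0.472, 0.527, 0.469, 0.529]
force: [0.0, -0.2, 0.8]
gripper_width: 69.8
clock: 43.4
ee_pos: [584.1, -281.8, 102.6]
orientation: [-0.471, 0.528, 0.47, 0.528]
force: [-0.5, -0.9, 0.5]
gripper_width: 69.8
t 43.4 at [ 584.1 -281.8  102.6] w 69.8 F [-0.5 -0.9  0.5] rot [-0.0001 -0.0008  0.0019] dp mm [78.1  0.6  0.5]
```

```bash
python3 -m jog '[{"delta_rot":[0,0,0],"dp":[0.012,0.0004,0.0004],"grip":0.07},{"delta_rot":[0,0,0],"dp":[0.025,0,0],"grip":0.07},{"delta_rot":[0,0,0],"dp":[0.023,0,0],"grip":0.07},{"delta_rot":[0,0,0],"dp":[0.01,0,0],"grip":0.07},{"delta_rot":[0,0,0],"dp":[0.005,0,0],"grip":0.07},{"delta_rot":[0,0,0],"dp":[0.0025,0,0],"grip":0.07},{"delta_rot":[0,0,0],"dp":[0,0,0],"grip":0.07},{"delta_rot":[0,0,0],"dp":[0,0,0],"grip":0.07},{"delta_rot":[0,0,0],"dp":[0,0,0],"grip":0.07},{"delta_rot":[0,0,0],"dp":[0,0,0],"grip":0.058},{"delta_rot":[0,0,0],"dp":[0,0,0],"grip":0.05},{"delta_rot":[0,0,0],"dp":[0,0,0],"grip":0.05},{"delta_rot":[0,0,0],"dp":[0,0,0],"grip":0.05},{"delta_rot":[0,0,0],"dp":[0,0,0],"grip":0.05}]' 40
python3 -c "
from h import *
go((680.6,-45.9,190),83.4)"
```

```text
clock: 44.57
ee_pos: [583.6, -281.2, 24.8]
orientation: [-0.471, 0.528, 0.47, 0.528]
force: [-0.6, 0.5, 6.4]
gripper_width: 53.1
t 44.57 at [ 583.6 -281.2   24.8] w 53.1 F [-0.6  0.5  6.4] rot [-0.     -0.0005  0.0012] dp mm [-165.2  -69.3  244.9]
```

```bash
python3 -m jog '[{"delta_rot":[0,0,0],"dp":[-0.005,0,0],"grip":0.05},{"delta_rot":[0,0,0],"dp":[-0.02,0,0],"grip":0.05},{"delta_rot":[0,0,0],"dp":[-0.03,0,0],"grip":0.05},{"delta_rot":[0,0,0],"dp":[-0.03,0,0],"grip":0.05},{"delta_rot":[0,0,0],"dp":[-0.03,0,0],"grip":0.05},{"delta_rot":[0,0,0],"dp":[-0.03,0,0],"grip":0.05},{"delta_rot":[0,0,0],"dp":[-0.02,-0.003,0.012],"grip":0.05},{"delta_rot":[0,0,0],"dp":[0,-0.006,0.023],"grip":0.05},{"delta_rot":[0,0,0],"dp":[0,-0.007,0.023],"grip":0.05},{"delta_rot":[0,0,0],"dp":[0,-0.007,0.023],"grip":0.05},{"delta_rot":[0,0,0],"dp":[0,-0.007,0.023],"grip":0.05},{"delta_rot":[0,0,0],"dp":[0,-0.007,0.023],"grip":0.05},{"delta_rot":[0,0,0],"dp":[0,-0.007,0.023],"grip":0.05},{"delta_rot":[0,0,0],"dp":[0,-0.007,0.023],"grip":0.05},{"delta_rot":[0,0,0],"dp":[0,-0.007,0.023],"grip":0.05},{"delta_rot":[0,0,0],"dp":[0,-0.006,0.023],"grip":0.05},{"delta_rot":[0,0,0],"dp":[0,-0.004,0.018],"grip":0.05},{"delta_rot":[0,0,0],"dp":[0,-0.001,0.008],"grip":0.05},{"delta_rot":[0,0,0],"dp":[0,0,0],"grip":0.05},{"delta_rot":[0,0,0],"dp":[0,0,0],"grip":0.05}]'
python3 -m jog '[{"delta_rot":[0,0,0],"dp":[0,0,0],"grip":0.05},{"delta_rot":[0,0,0],"dp":[0,0,0],"grip":0.05}]'
python3 -c "
from h import *
go((680.6,-45.9,136.8),83.4)"
```

```text
clock: 46.23
ee_pos: [679.6, -46.0, 188.8]
orientation: [-0.47, 0.528, 0.47, 0.528]
force: [0.5, -0.3, -1.3]
gripper_width: 52.9
clock: 46.4
ee_pos: [679.6, -46.8, 188.9]
orientation: [-0.47, 0.528, 0.47, 0.528]
force: [-1.0, 0.6, -1.4]
gripper_width: 53.4
t 46.4 at [679.6 -46.8 188.9] w 53.4 F [-1.   0.6 -1.4] rot [-0.0013 -0.0002 -0.0001] dp mm [52.1 -0.9  1. ]
```

```bash
python3 -m jog '[{"delta_rot":[0,0,0],"dp":[0.012,-0.0006,0.0005],"grip":0.05},{"delta_rot":[0,0,0],"dp":[0.018,0,0],"grip":0.05},{"delta_rot":[0,0,0],"dp":[0.011,0,0],"grip":0.05},{"delta_rot":[0,0,0],"dp":[0.005,0,0],"grip":0.05},{"delta_rot":[0,0,0],"dp":[0.002,0,0],"grip":0.05},{"delta_rot":[0,0,0],"dp":[0.001,0,0],"grip":0.05},{"delta_rot":[0,0,0],"dp":[0.001,0,0],"grip":0.05},{"delta_rot":[0,0,0],"dp":[0,0,0],"grip":0.05},{"delta_rot":[0,0,0],"dp":[0,0,0],"grip":0.05},{"delta_rot":[0,0,0],"dp":[0,0,0],"grip":0.05}]'
python3 -c "
from h import *
go((680.6,-45.9,136.8),83.4)"
```

```text
clock: 47.23
ee_pos: [680.8, -45.1, 139.3]
orientation: [-0.471, 0.528, 0.47, 0.528]
force: [0.3, -0.8, -1.3]
gripper_width: 53.2
t 47.23 at [680.8 -45.1 139.3] w 53.2 F [ 0.3 -0.8 -1.3] rot [-0.0001 -0.      0.0008] dp mm [ 2.5  0.1 -0.8]
```

```bash
python3 -m jog '[{"delta_rot":[0,0,0],"dp":[0.001,0,-0.0006],"grip":0.05},{"delta_rot":[0,0,0],"dp":[0.001,0,0],"grip":0.05},{"delta_rot":[0,0,0],"dp":[0.0005,0,0],"grip":0.05},{"delta_rot":[0,0,0],"dp":[0,0,0],"grip":0.05},{"delta_rot":[0,0,0],"dp":[0,0,0],"grip":0.05},{"delta_rot":[0,0,0],"dp":[0,0,0],"grip":0.05}]'
python3 -m jog '[{"delta_rot":[0,0,0],"dp":[0,0,0],"grip":0.056},{"delta_rot":[0,0,0],"dp":[0,0,0],"grip":0.063},{"delta_rot":[0,0,0],"dp":[0,0,0],"grip":0.07},{"delta_rot":[0,0,0],"dp":[0,0,0],"grip":0.07},{"delta_rot":[0,0,0],"dp":[-0.01,0,0],"grip":0.07},{"delta_rot":[0,0,0],"dp":[-0.025,0,0],"grip":0.07},{"delta_rot":[0,0,0],"dp":[-0.035,0,0],"grip":0.07},{"delta_rot":[0,0,0],"dp":[-0.035,0,0],"grip":0.07},{"delta_rot":[0,0,0],"dp":[-0.03,0.01,-0.02],"grip":0.07},{"delta_rot":[0,0,0],"dp":[-0.01,0.02,-0.03],"grip":0.07},{"delta_rot":[0,0,0],"dp":[0,0.02,-0.03],"grip":0.07},{"delta_rot":[0,0,0],"dp":[0,0.02,-0.03],"grip":0.07},{"delta_rot":[0,0,0],"dp":[0,0.02,-0.03],"grip":0.07},{"delta_rot":[0,0,0],"dp":[0,0.02,-0.03],"grip":0.07},{"delta_rot":[0,0,0],"dp":[0,0.02,-0.03],"grip":0.07},{"delta_rot":[0,0,0],"dp":[0,0.02,-0.03],"grip":0.07},{"delta_rot":[0,0,0],"dp":[0,0,0],"grip":0.07},{"delta_rot":[0,0,0],"dp":[0,0,0],"grip":0.07}]'
python3 - <<'E'
from h import *
go((600,-200,250))
cap('top','t4'); cap('scene','s4'); P=pts(load('t4')); H=P[...,2]
m=(H>130)&(H<175); m[:,:200]=0; m[:,300:]=0; m[:130]=0; m[290:]=0
n,l,st,c=cv2.connectedComponentsWithStats(m.astype(np.uint8))
for i in range(1,n):
    if st[i,4]>50:
        q=l==i; k=cv2.minAreaRect(P[q][:,:2].astype(np.float32)); print(c[i].round(),st[i,4],np.round(k[0],1),np.round(k[1],1),round(k[2],1),np.percentile(P[q][:,2],[10,50,98]).round(1))
a=cv2.resize(cv2.imread('pics/t4.png')[110:310,80:330],None,fx=2.4,fy=2.4); cv2.imwrite('pics/c4.png',a)
E
```

```text
clock: 47.73
ee_pos: [680.6, -45.8, 136.8]
orientation: [-0.471, 0.528, 0.47, 0.528]
force: [-1.8, -0.4, 5.6]
gripper_width: 53.0
clock: 49.23
ee_pos: [504.2, -258.1, 282.2]
orientation: [-0.47, 0.528, 0.469, 0.529]
force: [0.6, -0.0, -0.4]
gripper_width: 69.9
t 49.23 at [ 504.2 -258.1  282.2] w 69.9 F [ 0.6 -0.  -0.4] rot [0. 0. 0.] dp mm [ 32.3 -88.2  69. ]
[255. 166.] 251 [680.6 -44.5] [53.9 20.4] 83.7 [138.9 142.5 163.7]
[249. 211.] 250 [581.6 -33.2] [53.8 20.3] 83.3 [139.7 142.2 145.2]
[242. 257.] 249 [482.7 -21.8] [53.7 19.8] 83.5 [140.3 144.  155.6]
```

View pics/c4.png

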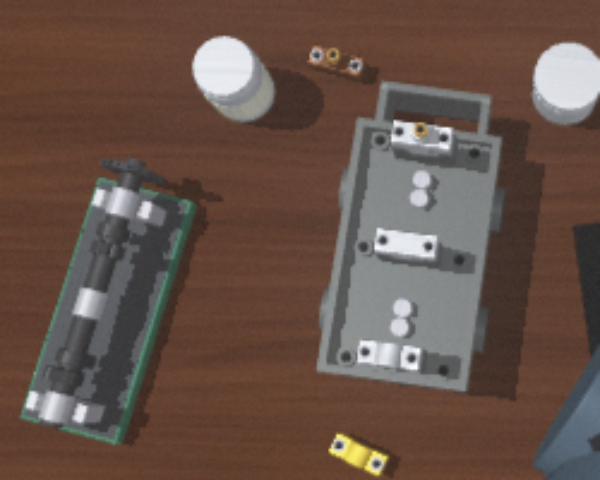

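```bash
python3 -c "
from h import *
print(workorder.close_job())"
```

```text
the job is handed in; nothing more can be done
None
```

The job is done and handed in at about 49 s of the 136 s allowed. I stood the three caps on the mat, laid the camshaft in the V-blocks, and put each cap back on its own saddle: hump nearest the robot, flat in the middle, union at the sprocket end.

- **Caps:** in the last top view they are upright and within 0.7 mm and about half a degree of where they started. Their top heights match the seated height.
- **Camshaft:** it lies level, with the far end and centre journals' tops at about 77.5 mm against the 78 mm expected. Both end journals sit in the Vs. I saw the sprocket-end journal only in the pictures and did not measure its height.
- **Forces:** the highest I saw was about 10 N. The steady readings of 5–10 N came as caps touched down or were gripped.
- **Other parts:** I did not touch the hammer, oil can, piston or either look-alike. In the final crop the oil can, piston and look-alikes look undisturbed. The hammer was outside that crop, so I did not check it again.
- **Disagreement:** the top camera reads about 1–2 mm further in +y than the arm does. That is within the stated calibration, and no check failed.

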